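# Heat-kill the used sample tubes in the screw-capped pot of the bench heater

### The job

Unscrew the black cap of the pot that stands in the bench heater, lift it off and set it aside, then put every loose used sample tube that lies on the bench into the pot (not the strip of small tubes). Set the cap back over the pot's mouth without screwing it down, so that the pot can vent while it is heated. Only then lift the safety cover on the heater, flip the toggle beneath it away from you to switch the heater on, and close the cover again; leave the other things on the bench where they are.

Things in the scene. Friction and masses are not known exactly. Their poses are not given: they have to be found in the camera images.
- heater_unit: white bench heater, 150 mm deep (its x) by 250 mm wide (its y) by 64 mm high, fixed to the bench. Origin: centre of its underside; z up, x points away from its front face (the one with the dark readout). A tall thermal cycler stands 0.1 to 0.2 m to its right. The white pot is fixed in the deck at x +2, y +60 mm; the guarded switch sits on the deck at x -12, y -72 mm
- pot_mouth (a point): centre of the pot's open mouth, level with its rim, 124 mm above the bench; it has the unit's axes. The pot is open inside 59 mm wide and 102 mm deep; its neck, outside 68 mm (77 mm over the thread ridge), rises to 60 mm above the deck. The bench on that side of the unit, between it and the tubes, is free
- pot_cap: loose black screw cap, 120 g, screwed on the pot at the start. Origin: centre of its skirt's lower edge, z up, turns with it. Skirt 89 mm diameter, flat top 37 mm above the origin. Screwed down, the origin is 32 mm below pot_mouth. Turning counter-clockwise seen from above raises it 6.5 mm a turn, easily; the thread lets go after about 2.2 turns (origin 18 mm below pot_mouth), 2.4 is safe
- cap_knob (a point): on the cap's axis, 58 mm above its origin, in its fluted round knob: 44 mm diameter, 37 to 69 mm above the cap's origin; grip and turn the cap there. Put back without turning, the cap rests by three inner lugs on the thread ridge, its origin 12 to 19 mm below pot_mouth, leaning up to 0.22 rad at some turn angles (level at the angle at which it came off)
- used_tube_0: single used 1.5 ml sample tube lying on the bench (2 to 4 of the four are there), 42 x 20 x 13 mm, 12 g. Origin: on its underside as it first lies; x runs along the tube from its tip (x -22 mm) to its closed cap (x +20). From x -5 to +20 it is 13 mm wide (y -8 to +5) and 12 mm high: pick it across there, near x +4
- used_tube_1: single used 1.5 ml sample tube lying on the bench (2 to 4 of the four are there), 42 x 20 x 13 mm, 12 g. Origin: on its underside as it first lies; x runs along the tube from its tip (x -22 mm) to its closed cap (x +20). From x -5 to +20 it is 13 mm wide (y -8 to +5) and 12 mm high: pick it across there, near x +4
- used_tube_2: single used 1.5 ml sample tube lying on the bench (2 to 4 of the four are there), 42 x 20 x 13 mm, 12 g. Origin: on its underside as it first lies; x runs along the tube from its tip (x -22 mm) to its closed cap (x +20). From x -5 to +20 it is 13 mm wide (y -8 to +5) and 12 mm high: pick it across there, near x +4
- used_tube_3: single used 1.5 ml sample tube lying on the bench (2 to 4 of the four are there), 42 x 20 x 13 mm, 12 g. Origin: on its underside as it first lies; x runs along the tube from its tip (x -22 mm) to its closed cap (x +20). From x -5 to +20 it is 13 mm wide (y -8 to +5) and 12 mm high: pick it across there, near x +4
- switch_guard (a joint): hinged black cover over the toggle, rad: 0 shut, 1.5 fully open (rear stop). It opens upward and away from the unit's front about an axis along the unit's y; moves easily (no spring). It falls open by itself from about 1.1 rad and falls shut below about 0.75 rad
- guard_tab (a point): in the lifting tab on top of the cover near its front: 12 mm wide (unit's y), 10 mm thick, 23 mm tall; the point is 8 mm below the tab's top, 15 mm above the cover's flat top (34 mm wide, 41 mm above the deck when shut). Shut, it lies 46 mm nearer the front than guard_hinge and 49 mm above it. Turns with the cover
- guard_hinge (a point): middle of the cover's hinge axis (the axis runs along the unit's y), fixed on the unit 7 mm above its deck, 31 mm behind the toggle's pivot. The cover reaches 58 mm from this axis and its top lies 34 mm off it
- heater_switch (a joint): toggle under the cover, rad: 0 off (leans to the unit's front), 0.9 on (leans away). Stays where it is left; about 1 N at its tip moves it
- switch_tip (a point): centre of the 10 mm ball tip of the toggle, 27 mm from its pivot, which lies 6 mm above the deck: off, the tip is 30 mm above the deck
- cool_block: bystander: violet gel cooling block with a few tubes stuck in it, 66 x 98 x 59 mm, origin under its centre; leave it
- lab_timer: bystander: small white countdown timer, 62 x 72 x 17 mm, origin under its centre; leave it
- tube_strip: bystander: white strip of eight small tubes, 8 x 71 x 20 mm (clean stock, not one of the single used tubes), origin under its centre; leave it
Things that resemble listed ones, but are neither listed nor needed, are in the scene too. Of the things that look like the pot_cap, the larger one is meant.

How it is judged (in metres and radians):
On the way, in this order (a step that is already met when the one before it is completed fails the run):
1. the cap is unscrewed, lifted off and clear of the pot (horizontal distance between pot_cap and pot_mouth above 0.06 m), for 0.2 s.
2. every used tube is inside the pot (horizontal distance between each of used_tube_0, used_tube_1, used_tube_2, used_tube_3 and pot_mouth below 0.036 m and z of used_tube_0 in the frame of pot_mouth between -0.115 and -0.015 m and z of used_tube_1 in the frame of pot_mouth between -0.115 and -0.015 m and z of used_tube_2 in the frame of pot_mouth between -0.115 and -0.015 m and z of used_tube_3 in the frame of pot_mouth between -0.115 and -0.015 m), for 0.2 s.
3. the cap rests over the pot's mouth, not screwed down, let go (horizontal distance between pot_cap and pot_mouth below 0.012 m and angle between pot_cap's own z axis and vertical below 0.3 rad and z of pot_cap in the frame of pot_mouth between -0.024 and 0 m and contact force between the fingers and pot_cap below 0.2 N), for 0.3 s.
4. the safety cover is lifted (value of joint switch_guard above 1 rad), for 0.1 s.
5. the toggle is flipped away, on (value of joint heater_switch above 0.7 rad), for 0.1 s.
At the end, for the whole second after the job is handed in: Every used tube is inside the pot (origin at least 15 mm below the rim), the cap rests over the mouth unscrewed (centred within 12 mm, leaning less than 0.3 rad, origin 0 to 24 mm below the rim), at rest; the toggle is on (more than 0.7 rad) and the cover is shut (less than 0.12 rad) (all of step 2 and horizontal distance between pot_cap and pot_mouth below 0.012 m and angle between pot_cap's own z axis and vertical below 0.3 rad and z of pot_cap in the frame of pot_mouth between -0.024 and 0 m and linear speed of pot_cap below 0.02 m/s and value of joint heater_switch above 0.7 rad and value of joint switch_guard below 0.12 rad); the robot touches nothing.
It fails at once if the heater is switched on while the pot is open (value of joint heater_switch above 0.45 rad and horizontal distance between pot_cap and pot_mouth above 0.03 m).
It fails at once if a bystander is pushed away (more than 40 mm) (distance of any of cool_block, lab_timer, tube_strip from where it was at the start of the episode above 0.04 m).
Of used_tube_0, used_tube_1, used_tube_2, used_tube_3 only 2 to 4 are there at a start; the rules pass over those that are not, and their reading is None.
At some moment in a run one of used_tube_0, used_tube_1, used_tube_2, used_tube_3 may be knocked a few centimetres aside while the robot is not near it.
Once in a run the grip may slacken for a moment while it holds something.
It also fails if it takes over 210 s, if anything falls off the work surface, if the arm or the gripper's body presses on something with over 40 N, if the wrist force passes 120 N, or if a joint passes its speed limit or range.

### The arm

A 7-joint arm with a two-finger parallel gripper is mounted at the origin on a cart in front of the work surface, level with it; the furniture and walls round the work are solid. World frame = base frame: x ahead of the robot, y to its left, z up, the work surface at z = 0. Lengths are in mm, angles in rad, forces in N, time in s.
With the tool pointing down it reaches from about 400 to 925 mm from the base axis. Payload 5.6 kg.
Tool frame: the origin (TCP) lies on the centre line of the jaws, within the pads' length; the fingertips stand 11 mm ahead of it and the grasp point (between the pads) lies 8 mm behind it; z points along the fingers, y is the line along which they close (so a half turn about z gives the same grasp; the last joint's range is limited). The gripper opens to 85 mm and grips with 20 to 120 N. Pads are 22 mm wide; open, the fingers measure 114 mm over their backs; the gripper's body (76 mm by 85 mm) begins 54 mm behind the grasp point. The pads swing forward as they close: fully open they stand 13 mm farther back than shut.
Start: joints at [-0.043, 0.468, -0.012, 1.603, 0.006, 1.071, -0.056], TCP at [650.006, -0.042, 242.29] pointing down, gripper open.
Joint ranges: [-2.53, 2.53], [-0.31, 2.02], [-1.57, 1.55], [0.28, 2.44], [-1.29, 4.43], [0.15, 1.84], [-2.92, 2.92]. Speed limits (rad/s): [2.57, 2.57, 3.14, 3.14, 3.14, 3.14, 3.14].

### API

Orientations are given as a unit quaternion [w, x, y, z].
In Python, from bench import status, eyes, order gives the robot as it stands.
- The arm moves only by the tool step_arm, never from a script. Its argument "rows" is a list of rows, each a list of 3 entries, a list of its own where there are three numbers: the finger opening in mm, from 0 to 85.4, then the shift along the tool's x, y, z scaled (see below), then the turn about the tool's z scaled (see below). In form: [[hand, [dx, dy, dz], roll], ...]. A call has 1 to 5 rows; each row shifts and turns the commanded pose from where the row before left it, along the tool's axes as they then stand; what a row does not reach is not made up. The controller multiplies each number of a shift by 0.02 m and each number of a turn by 4 degrees. A row lasts 1/12 s, in which the tool goes at most 41.7 mm and 7.16 degrees, less where a joint would pass 70% of its speed; a pose out of reach is approached as far as the arm can. A call with a number of a shift or a turn outside -1 to 1 is refused whole. A call with a gripper value outside its range is refused whole. The fingers move at their own pace and stop on an object; "grip_force" is the grip in N (left out, the last holds). Time passes only in rows, so rows that do not move let the fingers close. It gives the time, the measured TCP pose, the force, the opening and the grip force at its end, in the units of the state.
- status.state(): the state, without advancing time (a new reading comes with each control period).
- eyes.capture(name): name is "scene" or "side" or "wrist"; returns a dict with "frame" (384x512x3 uint8, red, green, blue), "depth" (384x512 float32, mm along the optical axis (not along the pixel's ray), 0 where there is no reading), "mtx" (3x3 intrinsics, pixels), "extrinsics" (4x4, takes a point from world to camera coordinates). Camera axes: x right, y up, looking along -z (the intrinsics and any distortion apply to the point x, -y, -z); pixel columns grow to the right and rows downward; lengths in mm; the calibration is good to about 2 mm. A picture is of the moment at which its call begins.
- order.finish_job(): hands the job in; it is judged then, once.
The state is a dict: "t": time; "joint_pos": joint angles; "qd": joint speeds; "joint_efforts": joint torques, N m; "tcp_pos": TCP position; "ee_rot": TCP orientation; "contact_force": force on the tool from outside, world axes, zero at the start; "wrist_torque": the same for the moment, N m; "gripper_width": finger opening in mm; "grasp_force": force on a finger pad.
Only numpy, scipy, OpenCV 4.12 (cv2) and the standard library are available. Lean on these libraries where they do the work, as an engineer would, in place of code of your own. Each camera call takes 0.05 s, during which the arm holds its last target. There are 200 camera calls.

## Working session

There is one attempt and no reset: what is moved stays moved. The work goes in short steps, Python scripts to look and compute and a tool call to move; the robot and the scene stay as the last step left them, time stands still between calls to the robot, and variables do not carry over. Pictures are saved under pics/ and viewed, at most 14 in all, crops included, and the job is handed in when it is done.

Besides the shell and the picture viewer there is one more tool, called after ">>>" as a command line: name --argument value ..., lists and objects as JSON in quotes. step_arm: Moves the arm, as the interface text tells. Its arguments: {"type":"object","properties":{"rows":{"type":"array"},"grip_force":{"type":"number"}},"required":["rows"]}

```bash
ls; mkdir -p pics
cat > h.py <<'E'
import numpy as np, cv2
from bench import status, eyes, order
def cap(n,save=None):
    d=eyes.capture(n)
    if save: cv2.imwrite('pics/'+save+'.png',cv2.cvtColor(d['frame'],cv2.COLOR_RGB2BGR))
    np.savez('/tmp/'+n,**d)
    return d
def load(n): return dict(np.load('/tmp/'+n+'.npz'))
def cloud(d):
    z=d['depth'].astype(float);K=d['mtx'];v,u=np.mgrid[:z.shape[0],:z.shape[1]]
    p=np.stack([(u-K[0,2])/K[0,0]*z,-(v-K[1,2])/K[1,1]*z,-z],-1)
    E=d['extrinsics']; w=(p-E[:3,3])@E[:3,:3]
    w[z==0]=np.nan
    return w
def ray(d,u,v,h):
    K=d['mtx'];E=d['extrinsics'];r=np.array([(u-K[0,2])/K[0,0],-(v-K[1,2])/K[1,1],-1])@E[:3,:3]
    c=-E[:3,:3].T@E[:3,3]; return c+r*(h-c[2])/r[2]
def proj(d,p):
    q=d['extrinsics'][:3,:3]@np.array(p,float)+d['extrinsics'][:3,3];K=d['mtx']
    return K[0,0]*q[0]/-q[2]+K[0,2],K[1,1]*-q[1]/-q[2]+K[1,2]
E
python3 - <<'E'
from h import *
for n in('scene','side','wrist'):
    d=cap(n,n+'0'); print(n,d['mtx'].tolist(),(-d['extrinsics'][:3,:3].T@d['extrinsics'][:3,3]).round(),(d['depth']>0).mean(), [k for k in d])
a=[cv2.imread(f'pics/{n}0.png') for n in('side','wrist')]
cv2.imwrite('pics/sw.png',cv2.resize(np.hstack(a),(800,300)))
print(status.state())
E
```

```text
pics
scene [[488.51480383597783, 0.0, 251.4755476670699], [0.0, 488.51480383597783, 192.5529936628714], [0.0, 0.0, 1.0]] [ 130.  951. 1002.] 0.9958445231119791 ['frame', 'depth', 'mtx', 'extrinsics']
side [[470.6385678047644, 0.0, 256.05396361021076], [0.0, 470.6385678047644, 191.2038764920392], [0.0, 0.0, 1.0]] [ 107. 1237.  581.] 0.9960225423177084 ['frame', 'depth', 'mtx', 'extrinsics']
wrist [[273.04063233812366, 0.0, 254.01095652709824], [0.0, 273.04063233812366, 193.6074483654577], [0.0, 0.0, 1.0]] [649.  76. 372.] 0.9961293538411459 ['frame', 'depth', 'mtx', 'extrinsics']
{'t': 0.15, 'joint_pos': array([-0.0430165 ,  0.46819562, -0.01159804,  1.60341211,  0.00599782,
        1.07139247, -0.0563286 ]), 'qd': array([-2.99072804e-04, -2.28156775e-03,  1.42593766e-05, -1.98954817e-03,
       -9.14685884e-04,  4.82011645e-04, -8.04990758e-04]), 'joint_efforts': array([ 7.85188859e-04, -5.32791960e+01,  2.14623066e-02, -2.51555961e+01,
        1.13295941e-02,  5.56105006e-03, -3.78186076e-05]), 'tcp_pos': array([ 6.49587804e+02, -5.26871240e-02,  2.41543669e+02]), 'ee_rot': array([-4.47081966e-04,  7.07135780e-01,  7.07077448e-01, -5.21121110e-04]), 'contact_force': array([ 0.18328495,  0.06988044, -0.62684126]), 'wrist_torque': array([ 0.01657385, -0.03699795, -0.00267828]), 'grasp_force': 0.0, 'gripper_width': 85.33509935820247}
```

View pics/scene0.png

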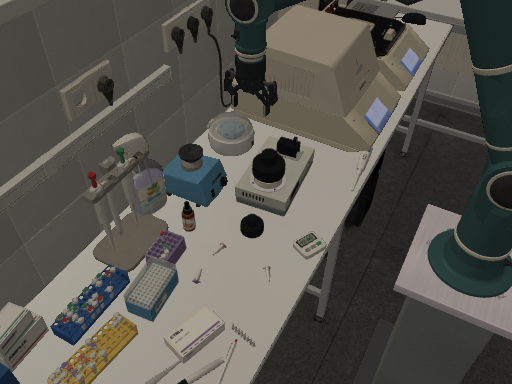

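View pics/sw.png

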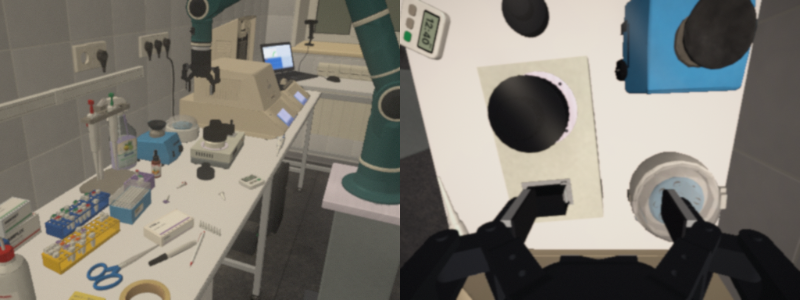

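The scene picture shows the heater at about (275,175), with the black screw cap on its pot at (268,160) and the guarded switch at (288,147). A smaller loose black cap lies on the bench at (252,225). There are tubes at (219,248), (197,276) and (267,273), the white strip at (243,334) and the timer at (310,243). The wrist view shows the cap, and the switch lies near the left finger.

Run:
```python
from h import *
d=load('scene');w=cloud(d)
for n,(u,v) in dict(knob=(268,158),skirt=(268,180),smallcap=(252,222),t0=(219,248),t1=(197,276),t2=(267,273),strip=(243,334),timer=(310,243),sw=(288,146),deck=(255,195),blue=(190,175),bowl=(231,133),cyc=(330,130),coolb=(165,248)).items(): print(n,w[v,u].round())
# heater deck from wrist + scene: points with z 58..70
for n in('scene','wrist'):
    d=load(n);w=cloud(d)
    m=(abs(w[...,2]-64)<5)&(abs(w[...,0]-640)<150)&(abs(w[...,1]-100)<200)
    f=d['frame'].astype(int);m&=(f.min(-1)>110)
    m=cv2.morphologyEx(m.astype(np.uint8),cv2.MORPH_OPEN,np.ones((3,3)))
    k,l,s,c=cv2.connectedComponentsWithStats(m);i=1+s[1:,4].argmax();p=w[l==i][:,:2].astype(np.float32)
    print(n,s[i],w[l==i][:,2].mean(),cv2.minAreaRect(p))
    m=(abs(w[...,2]-161)<6)&(abs(w[...,0]-640)<200)&(abs(w[...,1]-100)<250);p=w[m]; print('knobtop',len(p),cv2.minEnclosingCircle(p[:,:2].astype(np.float32)) if len(p) else 0, p[:,2].mean() if len(p) else 0)
s=cv2.imread('pics/scene0.png'); cv2.imwrite('pics/c1.png',cv2.resize(s[125:350,150:350],(711,600)[:2] if 0 else (533,600),interpolation=cv2.INTER_CUBIC))
```

```text
knob [562.  59. 155.]
skirt [547.  83. 101.]
smallcap [535. 194.  46.]
t0 [581. 287.  11.]
t1 [581. 390.  13.]
t2 [438. 293.   6.]
strip [410. 464.  -2.]
timer [382. 158.  13.]
sw [563. -73. 102.]
deck [574. 107.  52.]
blue [745. 166.  96.]
bowl [745. -56.  92.]
cyc [ 497. -241.   73.]
coolb [680. 379.  51.]
scene [ 237  157   71   44 1020] 63.46491231234723 ((569.2156372070312, 8.52349853515625), (149.32275390625, 202.76541137695312), 5.9524006843566895)
knobtop 260 ((670.511474609375, 186.5945281982422), 197.4537811279297) 159.90116788590404
wrist [  105    71   153   185 13436] 63.61911589841308 ((568.0267333984375, 0.7000579833984375), (150.63253784179688, 215.1008758544922), 5.414101600646973)
knobtop 2423 ((566.4630126953125, 43.25391387939453), 22.508106231689453) 160.03872342975907
```

View pics/c1.png

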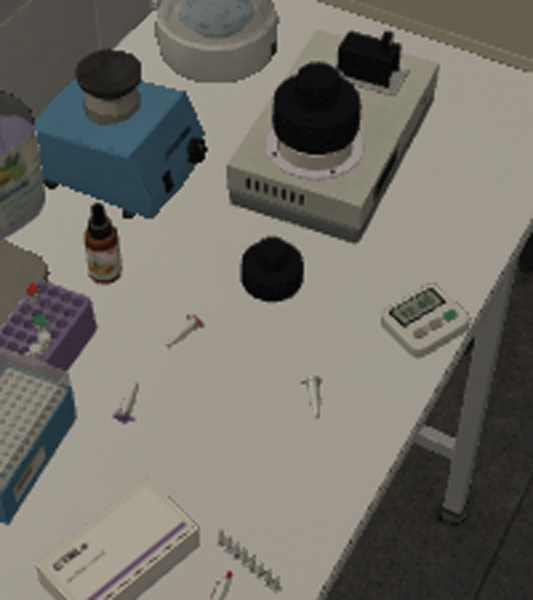

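Candidates for the cap are the larger black cap with a knob on the pot at (268,160), which fits the description, the smaller loose cap at (252,225), and the dark-lidded jar on the blue device at (190,152). The close crop confirms the choice. It shows three single tubes at crop (185,330), (127,403) and (315,395), and the eight-tube strip at (248,560). Next I measure the tubes, the free space and the cover.

Run:
```python
from h import *
H={}
for n in('scene','side'):
    w=cloud(load(n)).reshape(-1,3);w=w[~np.isnan(w[:,0])]
    m=(w[:,0]>350)&(w[:,0]<740)&(w[:,1]>90)&(w[:,1]<480)&(w[:,2]>-10)&(w[:,2]<250);w=w[m]
    for x,y,z in w:
        k=(int(x//15),int(y//15));H.setdefault(k,[]).append(z)
print('cols y:',[j*15 for j in range(6,32)])
for i in range(23,50): print(i*15,' '.join('%3d'%np.max(H[(i,j)]) if (i,j) in H else '  .' for j in range(6,32)))
d=load('wrist');w=cloud(d)
m=(w[...,2]>95)&(w[...,2]<130)&(w[...,1]<-40)&(w[...,1]>-130)&(abs(w[...,0]-560)<90)
p=w[m];print(len(p))
for a,b in((95,101),(101,107),(107,113),(113,120),(120,130)):
    q=p[(p[:,2]>=a)&(p[:,2]<b)]
    if len(q): print(a,len(q),q[:,:2].min(0).round(),q[:,:2].max(0).round(),q[:,:2].mean(0).round())
for n in('scene','side'):
    d=load(n);w=cloud(d);f=d['frame'].astype(int);b=cv2.GaussianBlur(d['frame'],(0,0),9).astype(int)
    m=((np.abs(f-b).max(-1)>18)&(abs(w[...,2])<25)&(w[...,0]>400)&(w[...,0]<640)&(w[...,1]>235)&(w[...,1]<440)).astype(np.uint8)
    m=cv2.morphologyEx(m,cv2.MORPH_CLOSE,np.ones((3,3)))
    k,l,s,c=cv2.connectedComponentsWithStats(m)
    for i in range(1,k):
        if s[i,4]>15: 
            v,u=np.nonzero(l==i);P=np.array([ray(d,a,e,6)[:2] for a,e in zip(u,v)]);r=cv2.minAreaRect(P.astype(np.float32));print(n,c[i].round(),s[i,4],np.round(r[0]),np.round(r[1]),round(r[2]))
```

```text
cols y: [90, 105, 120, 135, 150, 165, 180, 195, 210, 225, 240, 255, 270, 285, 300, 315, 330, 345, 360, 375, 390, 405, 420, 435, 450, 465]
345   2   2  16  19  20  17  17   3   4   2   3   2   4   4   3   3   4   4   3   3   4   2   3   4   3   3
360   3   2  18  18  19  20  19  17   2   3   3   3   4   4   4   4   3   4   4   4   3   4   3   3   3  20
375   3  16  19  19  18  18  19  17   3   4   3   4   3   3   3   4   3   2   5   2   3   3   3   3   3  21
390   4  10  17  18  21  18  18   7   2   3   2   4   4   4   3   3   3   4   3   4   4   4   3   3   3  22
405   3   3  10  14  18  18  18   3   3   5   3   3   3   3  11   5   3   5   4   3   3   3   3   4  21  21
420   3   2   3   2   2  14   4   4   3   1   4   3  11  13  12   4   3   4   3   4   5   3   3   4  21  21
435   3   3   5   4   3   3   3   3   3   2   3   2  15  13   4   3   2   3   3   2   3   4   4   3  21  32
450   2   5   3   2   3   3   3   4   3   3   5   3   8   7   4   1   3   5   4   3   6   3   3   4   3  33
465   3   3   3   4   5   3   2   2   3   2   4   4   4   3   3   3   3   2   3   3   3   3   3   
[... 1716 characters left out ...]
7  45   .   .   4   0
720 103 147 148 148 101 100  98  -2   .   2   6   2   4   3   .  42  44  43  39  43  40  14   9   9   4  37
735 147 147 145 147 100  99  93   .   2   2   3   0   3  13  11   .   .   .  14  12  14  14  13  13   3  37
1088
95 97 [ 558. -102.] [601. -69.] [580. -73.]
101 991 [ 558. -107.] [601. -69.] [580. -87.]
scene [220. 248.] 51 [586. 287.] [44. 21.] 69
scene [181. 278.] 247 [623. 400.] [ 29. 101.] 23
scene [268. 272.] 47 [438. 295.] [18. 46.] 27
scene [197. 278.] 54 [586. 386.] [20. 42.] 29
side [234. 236.] 51 [581. 278.] [19. 55.] 2
side [259. 237.] 25 [525. 248.] [35. 10.] 4
side [196. 256.] 223 [622. 394.] [ 30. 117.] 19
side [213. 256.] 54 [586. 382.] [19. 46.] 29
```

>>> step_arm --rows '[[85, [0.433, -0.831, 0], 1], [85, [0.433, -0.831, 0], 1], [85, [0.433, -0.831, 0], 1], [85, [0.433, -0.831, 0], 1], [85, [0.433, -0.831, 0], 1]]'

```text
t: 0.57
tcp_pos: [573.1, 54.2, 242.0]
ee_rot: [-0.0, 0.82, 0.572, -0.0]
contact_force: [0.2, -0.8, 0.9]
gripper_width: 84.7
grasp_force: 0.0
```

```bash
cat >> h.py <<'E'
from scipy.spatial.transform import Rotation as Rt
def st():
    s=status.state();q=s['ee_rot'];R=Rt.from_quat([q[1],q[2],q[3],q[0]]).as_matrix()
    print('t%.2f'%s['t'],'tcp',s['tcp_pos'].round(1),'ytool deg %.1f'%np.degrees(np.arctan2(R[1,1],R[0,1])),'tilt',R[:,2].round(3),'q',s['joint_pos'].round(2),'F',s['contact_force'].round(1),'w %.1f g %.1f'%(s['gripper_width'],s['grasp_force']));return s,R
def go(x,y,z=None,yaw=None):
    s,R=st();p=s['tcp_pos'];t=np.array([x,y,p[2] if z is None else z]);print('shift/20',((R.T@(t-p))/20).round(3))
    if yaw is not None:
        c=np.degrees(np.arctan2(R[1,1],R[0,1]));print('roll/4 (half-turn ok)',round((-(yaw-c)+90)%180-90,1)/4)
E
python3 -c "
from h import *
go(566.5,43.3)"
```

```text
t0.57 tcp [573.1  54.2 242. ] ytool deg -20.2 tilt [-0.001 -0.    -1.   ] q [-0.18  0.34  0.03  1.79 -0.01  1.01 -0.49] F [ 0.2 -0.8  0.9] w 84.7 g 0.0
shift/20 [-0.627 -0.118  0.   ]
```

>>> step_arm --rows '[[85, [-0.627, -0.118, 0], 0], [85, [0, 0, 0], 1], [85, [0, 0, 0], 1], [85, [0, 0, 0], 1], [85, [0, 0, 0], 1]]'

```text
t: 0.98
tcp_pos: [567.4, 42.7, 242.1]
ee_rot: [0.0, 0.892, 0.453, -0.0]
contact_force: [-0.2, -0.0, 0.1]
gripper_width: 84.8
grasp_force: 0.0
```

>>> step_arm --rows '[[85, [0, 0, 0], 1], [85, [0, 0, 0], 1], [85, [0, 0, 0], 1], [85, [0, 0, 0], 1], [85, [0, 0, 0], 1]]'

```text
t: 1.4
tcp_pos: [567.5, 42.8, 242.1]
ee_rot: [0.0, 0.957, 0.291, -0.0]
contact_force: [0.1, 0.1, 0.4]
gripper_width: 84.9
grasp_force: 0.0
```

>>> step_arm --rows '[[85, [0, 0, 0], 1], [85, [0, 0, 0], 1], [85, [0, 0, 0], 1], [85, [0, 0, 0], 1], [85, [0, 0, 0], 1]]'

```text
t: 1.82
tcp_pos: [567.5, 42.8, 242.1]
ee_rot: [0.0, 0.993, 0.12, -0.0]
contact_force: [-0.1, -0.2, -0.7]
gripper_width: 84.8
grasp_force: 0.0
```

>>> step_arm --rows '[[85, [0, 0, 0], 1], [85, [0, 0, 0], 1], [85, [0, 0, 0], 1], [85, [0, 0, 0], 1], [85, [0, 0, 0], 1]]'

```text
t: 2.23
tcp_pos: [567.4, 42.8, 242.1]
ee_rot: [0.0, 0.999, -0.054, -0.0]
contact_force: [0.5, -0.6, -0.0]
gripper_width: 85.0
grasp_force: 0.0
```

>>> step_arm --rows '[[85, [0, 0, 0], 1], [85, [0, 0, 0], 1], [85, [0, 0, 0], 1], [85, [0, 0, 0], 1], [85, [0, 0, 0], 1]]'

```text
t: 2.65
tcp_pos: [567.5, 42.8, 242.1]
ee_rot: [0.0, 0.974, -0.227, -0.0]
contact_force: [0.5, -0.6, -0.7]
gripper_width: 84.8
grasp_force: 0.0
```

>>> step_arm --rows '[[85, [0, 0, 0], 1], [85, [0, 0, 0], 1], [85, [0, 0, 0], 1], [85, [0, 0, 0], 1], [85, [0, 0, 0], 1]]'

```text
t: 3.07
tcp_pos: [567.5, 42.8, 242.1]
ee_rot: [0.0, 0.92, -0.392, -0.0]
contact_force: [0.8, 0.1, -0.0]
gripper_width: 85.2
grasp_force: 0.0
```

Run:
```python
from h import *
go(566.5,43.3,144)
# refine knob from wrist view now
d=cap('wrist','w1');w=cloud(d)
m=(abs(w[...,2]-160)<4)&(abs(w[...,0]-566)<60)&(abs(w[...,1]-43)<60);p=w[m]
print('knob',len(p),cv2.minEnclosingCircle(p[:,:2].astype(np.float32)) if len(p) else 0)
d=load('scene');w=cloud(d)
m=(abs(w[...,2]-160)<4)&(abs(w[...,0]-566)<60)&(abs(w[...,1]-43)<60);p=w[m]
print('knob scene',len(p),cv2.minEnclosingCircle(p[:,:2].astype(np.float32)) if len(p) else 0)
```

```text
t3.07 tcp [567.5  42.8 242.1] ytool deg -136.2 tilt [-0. -0. -1.] q [-0.46  0.34  0.41  1.83 -0.16  1.01 -2.37] F [ 0.8  0.1 -0. ] w 85.2 g 0.0
shift/20 [-0.051  0.016  4.904]
knob 1991 ((565.7379760742188, 42.48837661743164), 22.367219924926758)
knob scene 139 ((566.242431640625, 43.866207122802734), 23.778385162353516)
```

>>> step_arm --rows '[[85, [-0.06, 0, 0.96], 0], [85, [0, 0, 0.98], 0], [85, [0, 0, 0.98], 0], [85, [0, 0, 0.98], 0], [85, [0, 0, 0.94], 0]]'

```text
t: 3.53
tcp_pos: [566.6, 43.8, 144.4]
ee_rot: [0.0, 0.921, -0.39, -0.0]
contact_force: [0.2, 1.0, 0.6]
gripper_width: 84.8
grasp_force: 0.0
```

>>> step_arm --rows '[[35, [0, 0, 0], 0], [35, [0, 0, 0], 0], [35, [0, 0, 0], 0], [35, [0, 0, 0], 0], [35, [0, 0, 0], 0]]' --grip_force 60

```text
t: 3.95
tcp_pos: [567.2, 43.4, 147.1]
ee_rot: [-0.0, 0.921, -0.391, 0.001]
contact_force: [-2.2, -2.1, 5.5]
gripper_width: 42.2
grasp_force: 61.4
```

>>> step_arm --rows '[[35, [0, 0, 0], 0], [35, [0, 0, 0], 0], [35, [0, 0, 0], 0], [35, [0, 0, 0], -0.5], [35, [0, 0, 0], -0.5]]'

```text
t: 4.37
tcp_pos: [567.1, 43.7, 147.1]
ee_rot: [-0.0, 0.934, -0.358, 0.0]
contact_force: [-3.7, -1.7, 6.2]
gripper_width: 42.3
grasp_force: 61.6
```

>>> step_arm --rows '[[35, [0, 0, -0.0036], -1], [35, [0, 0, -0.0036], -1], [35, [0, 0, -0.0036], -1], [35, [0, 0, -0.0036], -1], [35, [0, 0, -0.0036], -1]]'

```text
t: 4.78
tcp_pos: [566.8, 43.3, 147.2]
ee_rot: [0.0, 0.982, -0.19, 0.0]
contact_force: [-2.8, -2.4, 3.7]
gripper_width: 42.5
grasp_force: 61.3
```

```bash
python3 -c "
from h import *
s,R=st();print(s['wrist_torque'])"
```

```text
t4.78 tcp [566.8  43.3 147.2] ytool deg -111.9 tilt [ 0.001 -0.    -1.   ] q [-0.35  0.45  0.27  1.9  -0.16  0.81 -1.95] F [-2.8 -2.4  3.7] w 42.5 g 61.3
[-0.61377836  0.59086732 -0.12988855]
```

>>> step_arm --rows '[[35, [0, 0, -0.0036], -1], [35, [0, 0, -0.0036], -1], [35, [0, 0, -0.0036], -1], [35, [0, 0, -0.0036], -1], [35, [0, 0, -0.0036], -1]]'

```text
t: 5.2
tcp_pos: [567.0, 43.6, 147.3]
ee_rot: [0.0, 1.0, -0.016, 0.001]
contact_force: [-1.8, -0.7, 2.8]
gripper_width: 42.5
grasp_force: 61.1
```

>>> step_arm --rows '[[35, [0, 0, -0.0036], -1], [35, [0, 0, -0.0036], -1], [35, [0, 0, -0.0036], -1], [35, [0, 0, -0.0036], -1], [35, [0, 0, -0.0036], -1]]'

```text
t: 5.62
tcp_pos: [567.0, 43.0, 147.7]
ee_rot: [0.0, 0.988, 0.157, 0.0]
contact_force: [-2.1, -2.8, 2.8]
gripper_width: 42.1
grasp_force: 61.1
```

>>> step_arm --rows '[[35, [0, 0, -0.0036], -1], [35, [0, 0, -0.0036], -1], [35, [0, 0, -0.0036], -1], [35, [0, 0, -0.0036], -1], [35, [0, 0, -0.0036], -1]]'

```text
t: 6.03
tcp_pos: [567.0, 42.7, 148.1]
ee_rot: [0.001, 0.945, 0.326, 0.0]
contact_force: [-1.6, -3.8, 2.9]
gripper_width: 42.3
grasp_force: 61.0
```

>>> step_arm --rows '[[35, [0, 0, -0.0036], -1], [35, [0, 0, -0.0036], -1], [35, [0, 0, -0.0036], -1], [35, [0, 0, -0.0036], -1], [35, [0, 0, -0.0036], -1]]'

```text
t: 6.45
tcp_pos: [567.2, 43.3, 148.4]
ee_rot: [0.001, 0.874, 0.486, 0.0]
contact_force: [-1.6, -1.4, 1.8]
gripper_width: 42.2
grasp_force: 61.0
```

>>> step_arm --rows '[[35, [0, 0, -0.0036], -1], [35, [0, 0, -0.0036], -1], [35, [0, 0, -0.0036], -1], [35, [0, 0, -0.0036], -1], [35, [0, 0, -0.0036], -1]]'

```text
t: 6.87
tcp_pos: [567.2, 42.8, 148.7]
ee_rot: [0.001, 0.777, 0.63, 0.0]
contact_force: [-1.1, -1.6, 1.1]
gripper_width: 42.9
grasp_force: 44.3
```

>>> step_arm --rows '[[35, [0, 0, -0.0036], -1], [35, [0, 0, -0.0036], -1], [35, [0, 0, -0.0036], -1], [35, [0, 0, -0.0036], -1], [35, [0, 0, -0.0036], -1]]'

```text
t: 7.28
tcp_pos: [567.3, 42.7, 149.1]
ee_rot: [0.001, 0.656, 0.755, -0.0]
contact_force: [-1.1, -3.7, 1.9]
gripper_width: 42.5
grasp_force: 60.8
```

>>> step_arm --rows '[[35, [0, 0, -0.0036], -1], [35, [0, 0, -0.0036], -1], [35, [0, 0, -0.0036], -1], [35, [0, 0, -0.0036], -1], [35, [0, 0, -0.0036], -1]]'

```text
t: 7.7
tcp_pos: [567.6, 43.4, 149.5]
ee_rot: [0.001, 0.514, 0.858, 0.0]
contact_force: [0.1, -1.2, 1.6]
gripper_width: 42.2
grasp_force: 60.7
```

>>> step_arm --rows '[[35, [0, 0, -0.0036], -1], [35, [0, 0, -0.0036], -1], [35, [0, 0, -0.0036], -1], [35, [0, 0, -0.0036], -1], [35, [0, 0, -0.0036], -1]]'

```text
t: 8.12
tcp_pos: [567.4, 43.0, 149.8]
ee_rot: [0.001, 0.357, 0.934, -0.0]
contact_force: [-1.4, -1.4, 1.4]
gripper_width: 42.8
grasp_force: 60.7
```

>>> step_arm --rows '[[35, [0, 0, -0.0036], -1], [35, [0, 0, -0.0036], -1], [35, [0, 0, -0.0036], -1], [35, [0, 0, -0.0036], -1], [35, [0, 0, -0.0036], -1]]'

```text
t: 8.53
tcp_pos: [567.4, 43.1, 150.2]
ee_rot: [0.001, 0.19, 0.982, -0.0]
contact_force: [-0.7, -1.8, 2.1]
gripper_width: 42.2
grasp_force: 60.7
```

>>> step_arm --rows '[[35, [0, 0, -0.0036], -1], [35, [0, 0, -0.0036], -1], [35, [0, 0, -0.0036], -1], [35, [0, 0, -0.0036], -1], [35, [0, 0, -0.0036], -1]]'

```text
t: 8.95
tcp_pos: [567.6, 43.9, 150.6]
ee_rot: [0.001, 0.016, 1.0, -0.0]
contact_force: [-0.6, 0.3, 1.5]
gripper_width: 42.4
grasp_force: 60.6
```

>>> step_arm --rows '[[35, [0, 0, -0.0036], -1], [35, [0, 0, -0.0036], -1], [35, [0, 0, -0.0036], -1], [35, [0, 0, -0.0036], -1], [35, [0, 0, -0.0036], -1]]'

```text
t: 9.37
tcp_pos: [567.8, 43.7, 151.0]
ee_rot: [0.001, -0.158, 0.988, -0.0]
contact_force: [-0.4, -0.7, 2.1]
gripper_width: 42.2
grasp_force: 60.7
```

>>> step_arm --rows '[[35, [0, 0, -0.0036], -1], [35, [0, 0, -0.0036], -1], [35, [0, 0, -0.0036], -1], [35, [0, 0, -0.0036], -1], [35, [0, 0, -0.0036], -1]]'

```text
t: 9.78
tcp_pos: [567.7, 43.8, 151.3]
ee_rot: [0.001, -0.327, 0.945, -0.001]
contact_force: [-0.2, 0.3, 2.1]
gripper_width: 42.3
grasp_force: 60.7
```

```bash
python3 -c "
from h import *
s,R=st();print(s['wrist_torque'])"
```

```text
t9.78 tcp [567.7  43.8 151.3] ytool deg 128.1 tilt [ 0.002 -0.001 -1.   ] q [ 0.4   0.56 -0.7   1.85  0.45  0.9   1.72] F [-0.2  0.3  2.1] w 42.3 g 60.7
[-0.1430447   0.10997769 -0.10914772]
```

>>> step_arm --rows '[[35, [0, 0, -0.0036], -1], [35, [0, 0, -0.0036], -1], [35, [0, 0, -0.0036], -1], [35, [0, 0, -0.0036], -1], [35, [0, 0, -0.0036], -1]]'

```text
t: 10.2
tcp_pos: [567.6, 44.2, 151.7]
ee_rot: [0.001, -0.486, 0.874, -0.001]
contact_force: [-0.3, 0.8, 1.9]
gripper_width: 42.2
grasp_force: 60.8
```

>>> step_arm --rows '[[35, [0, 0, -0.0036], -1], [35, [0, 0, -0.0036], -1], [35, [0, 0, -0.0036], -1], [35, [0, 0, -0.0036], -1], [35, [0, 0, -0.0036], -1]]'

```text
t: 10.62
tcp_pos: [567.4, 44.1, 152.0]
ee_rot: [0.001, -0.63, 0.776, -0.001]
contact_force: [-0.6, 0.7, 3.1]
gripper_width: 42.2
grasp_force: 60.9
```

>>> step_arm --rows '[[75, [0, 0, 0], 0], [75, [0, 0, 0], 0], [75, [0, 0, 0], 0], [75, [0, 0, 0], 1], [75, [0, 0, 0], 1]]'

```text
t: 11.03
tcp_pos: [566.9, 43.9, 151.0]
ee_rot: [0.0, -0.572, 0.821, -0.0]
contact_force: [0.7, 0.2, -0.4]
gripper_width: 75.2
grasp_force: 0.0
```

```bash
python3 -c "
from h import *
go(566.3,43)"
```

```text
t11.03 tcp [566.9  43.9 151. ] ytool deg 159.7 tilt [ 0. -0. -1.] q [ 0.49  0.61 -0.83  1.84  0.55  0.94  2.2 ] F [ 0.7  0.2 -0.4] w 75.2 g 0.0
shift/20 [ 0.052  0.014 -0.   ]
```

>>> step_arm --rows '[[75, [0, 0, 0.15], 1], [75, [0, 0, 0], 1], [75, [0, 0, 0], 1], [75, [0, 0, 0], 1], [75, [0, 0, 0], 1]]'

```text
t: 11.45
tcp_pos: [566.9, 44.0, 148.0]
ee_rot: [0.0, -0.42, 0.907, -0.0]
contact_force: [0.2, 0.3, 1.0]
gripper_width: 75.0
grasp_force: 0.0
```

>>> step_arm --rows '[[75, [0, 0, 0], 1], [75, [0, 0, 0], 1], [75, [0, 0, 0], 1], [75, [0, 0, 0], 1], [75, [0, 0, 0], 1]]'

```text
t: 11.87
tcp_pos: [566.9, 44.0, 148.1]
ee_rot: [0.0, -0.257, 0.967, -0.0]
contact_force: [0.2, 0.2, 0.5]
gripper_width: 74.8
grasp_force: 0.0
```

>>> step_arm --rows '[[75, [0, 0, 0], 1], [75, [0, 0, 0], 1], [75, [0, 0, 0], 1], [75, [0, 0, 0], 1], [75, [0, 0, 0], 1]]'

```text
t: 12.28
tcp_pos: [567.0, 44.1, 148.1]
ee_rot: [0.0, -0.085, 0.996, -0.0]
contact_force: [0.2, 0.7, 1.0]
gripper_width: 75.2
grasp_force: 0.0
```

>>> step_arm --rows '[[75, [0, 0, 0], 1], [75, [0, 0, 0], 1], [75, [0, 0, 0], 1], [75, [0, 0, 0], 1], [75, [0, 0, 0], 1]]'

```text
t: 12.7
tcp_pos: [567.0, 44.1, 148.2]
ee_rot: [0.0, 0.09, 0.996, -0.0]
contact_force: [0.4, -0.4, 1.0]
gripper_width: 75.0
grasp_force: 0.0
```

>>> step_arm --rows '[[75, [0, 0, 0], 1], [75, [0, 0, 0], 1], [75, [0, 0, 0], 1], [75, [0, 0, 0], 1], [75, [0, 0, 0], 1]]'

```text
t: 13.12
tcp_pos: [567.0, 44.1, 148.2]
ee_rot: [0.0, 0.261, 0.965, 0.0]
contact_force: [-0.3, 1.2, 0.4]
gripper_width: 75.1
grasp_force: 0.0
```

>>> step_arm --rows '[[75, [0, 0, 0], 1], [75, [0, 0, 0], 1], [75, [0, 0, 0], 1], [75, [0, 0, 0], 1], [75, [0, 0, 0], 1]]'

```text
t: 13.53
tcp_pos: [567.0, 44.1, 148.2]
ee_rot: [0.0, 0.425, 0.905, 0.0]
contact_force: [-0.1, -0.8, 0.6]
gripper_width: 75.3
grasp_force: 0.0
```

>>> step_arm --rows '[[75, [0, 0, 0], 1], [75, [0, 0, 0], 1], [75, [0, 0, 0], 1], [75, [0, 0, 0], 1], [75, [0, 0, 0], 1]]'

```text
t: 13.95
tcp_pos: [567.0, 44.1, 148.2]
ee_rot: [0.0, 0.575, 0.818, 0.0]
contact_force: [0.0, -0.0, 0.9]
gripper_width: 75.2
grasp_force: 0.0
```

>>> step_arm --rows '[[75, [0, 0, 0], 1], [75, [0, 0, 0], 1], [75, [0, 0, 0], 1], [75, [0, 0, 0], 1], [75, [0, 0, 0], 1]]'

```text
t: 14.37
tcp_pos: [567.0, 44.2, 148.2]
ee_rot: [0.0, 0.709, 0.705, 0.0]
contact_force: [-0.1, 0.1, -1.3]
gripper_width: 74.9
grasp_force: 0.0
```

>>> step_arm --rows '[[75, [0, 0, 0], 1], [75, [0, 0, 0], 1], [75, [0, 0, 0], 1], [75, [0, 0, 0], 1], [75, [0, 0, 0], 1]]'

```text
t: 14.78
tcp_pos: [567.0, 44.2, 148.2]
ee_rot: [0.0, 0.82, 0.572, 0.0]
contact_force: [0.7, -0.3, -0.5]
gripper_width: 74.8
grasp_force: 0.0
```

>>> step_arm --rows '[[75, [0, 0, 0], 1], [75, [0, 0, 0], 1], [75, [0, 0, 0], 1], [75, [0, 0, 0], 1], [75, [0, 0, 0], 1]]'

```text
t: 15.2
tcp_pos: [567.0, 44.2, 148.2]
ee_rot: [0.0, 0.907, 0.421, 0.0]
contact_force: [0.6, -0.8, 0.3]
gripper_width: 74.9
grasp_force: 0.0
```

>>> step_arm --rows '[[75, [0, 0, 0], 1], [75, [0, 0, 0], 1], [75, [0, 0, 0], 1], [75, [0, 0, 0], 1], [75, [0, 0, 0], 1]]'

```text
t: 15.62
tcp_pos: [567.0, 44.3, 148.2]
ee_rot: [0.0, 0.967, 0.257, 0.0]
contact_force: [0.6, 0.6, 0.5]
gripper_width: 74.6
grasp_force: 0.0
```

>>> step_arm --rows '[[75, [0, 0, 0], 1], [75, [0, 0, 0], 1], [75, [0, 0, 0], 1], [75, [0, 0, 0], 1], [75, [0, 0, 0], 1]]'

```text
t: 16.03
tcp_pos: [567.0, 44.3, 148.2]
ee_rot: [-0.0, 0.996, 0.085, 0.0]
contact_force: [0.1, 0.4, -0.1]
gripper_width: 74.9
grasp_force: 0.0
```

>>> step_arm --rows '[[75, [0, 0, 0], 1], [75, [0, 0, 0], 1], [75, [0, 0, 0], 1], [75, [0, 0, 0], 1], [75, [0, 0, 0], 1]]'

```text
t: 16.45
tcp_pos: [567.0, 44.3, 148.2]
ee_rot: [-0.0, 0.996, -0.089, 0.0]
contact_force: [-0.3, 0.2, 0.2]
gripper_width: 75.1
grasp_force: 0.0
```

>>> step_arm --rows '[[75, [0, 0, 0], 1], [75, [0, 0, 0], 1], [75, [0, 0, 0], 1], [75, [0, 0, 0], 1], [75, [0, 0, 0], 1]]'

```text
t: 16.87
tcp_pos: [567.0, 44.3, 148.2]
ee_rot: [-0.0, 0.965, -0.261, 0.0]
contact_force: [0.2, -0.7, -0.1]
gripper_width: 74.8
grasp_force: 0.0
```

Run:
```python
from h import *
go(566.8,43.5)
for n in('scene','wrist'):
    w=cloud(cap(n)); m=(w[...,2]>156)&(w[...,2]<172)&(np.hypot(w[...,0]-566.5,w[...,1]-43)<19);p=w[m]
    print(n,len(p), np.percentile(p[:,2],[10,50,90]) if len(p) else 0)
```

```text
t16.87 tcp [567.   44.3 148.2] ytool deg -120.3 tilt [ 0.001  0.    -1.   ] q [-0.38  0.45  0.3   1.9  -0.18  0.81 -2.07] F [ 0.2 -0.7 -0.1] w 74.8 g 0.0
shift/20 [ 0.012  0.041 -0.   ]
scene 98 [162.53186659 165.29557683 167.12045175]
wrist 4309 [164.58641648 165.27091052 165.97542369]
```

>>> step_arm --rows '[[75, [0, 0, 0], 1], [75, [0, 0, 0], 1], [75, [0, 0, 0], 1], [75, [0, 0, 0], 1], [75, [0, 0, 0], 1]]'

```text
t: 17.38
tcp_pos: [566.9, 44.2, 148.1]
ee_rot: [-0.0, 0.906, -0.423, 0.0]
contact_force: [0.5, -0.3, 0.3]
gripper_width: 75.1
grasp_force: 0.0
```

>>> step_arm --rows '[[35, [0, 0, 0], 0], [35, [0, 0, 0], 0], [35, [0, 0, 0], 0], [35, [0, 0, 0], 0], [35, [0, 0, 0], 0]]'

```text
t: 17.8
tcp_pos: [566.9, 44.1, 148.2]
ee_rot: [-0.0, 0.906, -0.422, 0.0]
contact_force: [-0.3, 0.6, 3.9]
gripper_width: 42.8
grasp_force: 60.4
```

>>> step_arm --rows '[[35, [0, 0, -0.0036], -1], [35, [0, 0, -0.0036], -1], [35, [0, 0, -0.0036], -1], [35, [0, 0, -0.0036], -1], [35, [0, 0, -0.0036], -1]]'

```text
t: 18.22
tcp_pos: [566.7, 43.5, 148.6]
ee_rot: [0.0, 0.966, -0.257, -0.0]
contact_force: [-1.8, -0.4, 4.3]
gripper_width: 42.7
grasp_force: 60.3
```

>>> step_arm --rows '[[35, [0, 0, -0.0036], -1], [35, [0, 0, -0.0036], -1], [35, [0, 0, -0.0036], -1], [35, [0, 0, -0.0036], -1], [35, [0, 0, -0.0036], -1]]'

```text
t: 18.63
tcp_pos: [566.8, 43.6, 148.9]
ee_rot: [0.0, 0.996, -0.086, 0.0]
contact_force: [-1.2, -0.0, 3.2]
gripper_width: 42.5
grasp_force: 60.2
```

>>> step_arm --rows '[[35, [0, 0, -0.0036], -1], [35, [0, 0, -0.0036], -1], [35, [0, 0, -0.0036], -1], [35, [0, 0, -0.0036], -1], [35, [0, 0, -0.0036], -1]]'

```text
t: 19.05
tcp_pos: [566.7, 43.1, 149.3]
ee_rot: [0.0, 0.996, 0.088, -0.0]
contact_force: [-1.2, -1.9, 2.8]
gripper_width: 42.6
grasp_force: 60.3
```

>>> step_arm --rows '[[35, [0, 0, -0.0036], -1], [35, [0, 0, -0.0036], -1], [35, [0, 0, -0.0036], -1], [35, [0, 0, -0.0036], -1], [35, [0, 0, -0.0036], -1]]'

```text
t: 19.47
tcp_pos: [566.6, 42.8, 149.6]
ee_rot: [0.0, 0.966, 0.26, -0.0]
contact_force: [-2.5, -2.7, 5.1]
gripper_width: 42.9
grasp_force: 60.3
```

>>> step_arm --rows '[[35, [0, 0, -0.0036], -1], [35, [0, 0, -0.0036], -1], [35, [0, 0, -0.0036], -1], [35, [0, 0, -0.0036], -1], [35, [0, 0, -0.0036], -1]]'

```text
t: 19.88
tcp_pos: [566.8, 43.4, 150.0]
ee_rot: [0.0, 0.906, 0.424, -0.0]
contact_force: [-1.7, -1.9, 4.2]
gripper_width: 42.3
grasp_force: 60.3
```

>>> step_arm --rows '[[35, [0, 0, -0.0036], -1], [35, [0, 0, -0.0036], -1], [35, [0, 0, -0.0036], -1], [35, [0, 0, -0.0036], -1], [35, [0, 0, -0.0036], -1]]'

```text
t: 20.3
tcp_pos: [566.8, 42.6, 150.4]
ee_rot: [0.0, 0.819, 0.574, -0.0]
contact_force: [-1.7, -2.2, 2.9]
gripper_width: 42.5
grasp_force: 60.4
```

>>> step_arm --rows '[[35, [0, 0, -0.0036], -1], [35, [0, 0, -0.0036], -1], [35, [0, 0, -0.0036], -1], [35, [0, 0, -0.0036], -1], [35, [0, 0, -0.0036], -1]]'

```text
t: 20.72
tcp_pos: [566.9, 42.4, 150.8]
ee_rot: [0.001, 0.706, 0.708, -0.001]
contact_force: [-0.7, -2.4, 4.3]
gripper_width: 42.4
grasp_force: 60.3
```

>>> step_arm --rows '[[35, [0, 0, -0.0036], -1], [35, [0, 0, -0.0036], -1], [35, [0, 0, -0.0036], -1], [35, [0, 0, -0.0036], -1], [35, [0, 0, -0.0036], -1]]'

```text
t: 21.13
tcp_pos: [566.8, 43.2, 151.1]
ee_rot: [0.0, 0.572, 0.82, -0.0]
contact_force: [-1.6, -3.4, 3.8]
gripper_width: 42.4
grasp_force: 60.4
```

>>> step_arm --rows '[[35, [0, 0, -0.0036], -1], [35, [0, 0, -0.0036], -1], [35, [0, 0, -0.0036], -1], [35, [0, 0, -0.0036], -1], [35, [0, 0, -0.0036], -1]]'

```text
t: 21.55
tcp_pos: [567.0, 42.6, 151.5]
ee_rot: [0.0, 0.422, 0.907, -0.001]
contact_force: [-0.4, -1.7, 2.9]
gripper_width: 42.4
grasp_force: 60.4
```

>>> step_arm --rows '[[35, [0, 0, -0.0036], -1], [35, [0, 0, -0.0036], -1], [35, [0, 0, -0.0036], -1], [35, [0, 0, -0.0036], -1], [35, [0, 0, -0.0036], -1]]'

```text
t: 21.97
tcp_pos: [567.2, 42.7, 151.9]
ee_rot: [0.001, 0.258, 0.966, -0.001]
contact_force: [0.7, -2.6, 2.9]
gripper_width: 42.4
grasp_force: 60.3
```

>>> step_arm --rows '[[35, [0, 0, -0.0036], -1], [35, [0, 0, -0.0036], -1], [35, [0, 0, -0.0036], -1], [35, [0, 0, -0.0036], -1], [35, [0, 0, -0.0036], -1]]'

```text
t: 22.38
tcp_pos: [567.0, 42.9, 152.2]
ee_rot: [0.0, 0.086, 0.996, -0.001]
contact_force: [-0.8, -1.0, 3.1]
gripper_width: 42.3
grasp_force: 60.3
```

>>> step_arm --rows '[[35, [0, 0, -0.0036], -1], [35, [0, 0, -0.0036], -1], [35, [0, 0, -0.0036], -1], [35, [0, 0, -0.0036], -1], [35, [0, 0, -0.0036], -1]]'

```text
t: 22.8
tcp_pos: [567.2, 43.0, 152.6]
ee_rot: [0.0, -0.088, 0.996, -0.001]
contact_force: [0.1, -0.8, 3.2]
gripper_width: 42.7
grasp_force: 60.3
```

>>> step_arm --rows '[[35, [0, 0, -0.0036], -1], [35, [0, 0, -0.0036], -1], [35, [0, 0, -0.0036], -1], [35, [0, 0, -0.0036], -1], [35, [0, 0, -0.0036], -1]]'

```text
t: 23.22
tcp_pos: [567.3, 43.2, 153.0]
ee_rot: [0.0, -0.26, 0.966, -0.001]
contact_force: [-0.5, -1.3, 3.3]
gripper_width: 42.2
grasp_force: 60.2
```

>>> step_arm --rows '[[35, [0, 0, -0.0036], -1], [35, [0, 0, -0.0036], -1], [35, [0, 0, -0.0036], -1], [35, [0, 0, -0.0036], -1], [35, [0, 0, -0.0036], -1]]'

```text
t: 23.63
tcp_pos: [567.4, 43.3, 153.4]
ee_rot: [0.001, -0.424, 0.906, -0.001]
contact_force: [0.4, -0.9, 3.0]
gripper_width: 42.2
grasp_force: 60.3
```

Run:
```python
from h import *
st()
```

```text
t23.63 tcp [567.4  43.3 153.4] ytool deg 140.2 tilt [ 0.001 -0.001 -1.   ] q [ 0.43  0.57 -0.74  1.84  0.48  0.92  1.91] F [ 0.4 -0.9  3. ] w 42.2 g 60.3
```

>>> step_arm --rows '[[35, [0, 0, -0.0036], -1], [35, [0, 0, -0.0036], -1], [35, [0, 0, -0.0036], -1], [35, [0, 0, -0.0036], -1], [35, [0, 0, -0.0036], -1]]'

```text
t: 24.05
tcp_pos: [567.5, 43.6, 153.7]
ee_rot: [0.001, -0.575, 0.818, -0.0]
contact_force: [1.2, -0.8, 3.0]
gripper_width: 42.6
grasp_force: 60.3
```

>>> step_arm --rows '[[75, [0, 0, 0], 0], [75, [0, 0, 0], 0], [75, [0, 0, 0], 0], [75, [0, 0, 0], 1], [75, [0, 0, 0.1], 1]]'

```text
t: 24.47
tcp_pos: [566.8, 44.0, 151.3]
ee_rot: [0.0, -0.513, 0.858, 0.0]
contact_force: [-0.2, -0.9, -0.5]
gripper_width: 74.9
grasp_force: 0.0
```

>>> step_arm --rows '[[75, [0, 0, 0], 1], [75, [0, 0, 0], 1], [75, [0, 0, 0], 1], [75, [0, 0, 0], 1], [75, [0, 0, 0], 1]]'

```text
t: 24.88
tcp_pos: [566.7, 44.0, 151.2]
ee_rot: [-0.0, -0.356, 0.934, -0.0]
contact_force: [-0.9, 1.1, -0.7]
gripper_width: 74.7
grasp_force: 0.0
```

>>> step_arm --rows '[[75, [0, 0, 0], 1], [75, [0, 0, 0], 1], [75, [0, 0, 0], 1], [75, [0, 0, 0], 1], [75, [0, 0, 0], 1]]'

```text
t: 25.3
tcp_pos: [566.7, 44.1, 151.2]
ee_rot: [-0.0, -0.189, 0.982, -0.0]
contact_force: [0.5, 0.5, -0.2]
gripper_width: 75.0
grasp_force: 0.0
```

>>> step_arm --rows '[[75, [0, 0, 0], 1], [75, [0, 0, 0], 1], [75, [0, 0, 0], 1], [75, [0, 0, 0], 1], [75, [0, 0, 0], 1]]'

```text
t: 25.72
tcp_pos: [566.7, 44.1, 151.2]
ee_rot: [0.0, -0.015, 1.0, -0.0]
contact_force: [-0.2, 0.5, -0.6]
gripper_width: 75.1
grasp_force: 0.0
```

>>> step_arm --rows '[[75, [0, 0, 0], 1], [75, [0, 0, 0], 1], [75, [0, 0, 0], 1], [75, [0, 0, 0], 1], [75, [0, 0, 0], 1]]'

```text
t: 26.13
tcp_pos: [566.6, 44.2, 151.3]
ee_rot: [0.0, 0.159, 0.987, -0.0]
contact_force: [-0.4, -0.2, 0.0]
gripper_width: 74.9
grasp_force: 0.0
```

>>> step_arm --rows '[[75, [0, 0, 0], 1], [75, [0, 0, 0], 1], [75, [0, 0, 0], 1], [75, [0, 0, 0], 1], [75, [0, 0, 0], 1]]'

```text
t: 26.55
tcp_pos: [566.7, 44.1, 151.3]
ee_rot: [0.0, 0.328, 0.945, -0.0]
contact_force: [-0.3, 0.1, 0.6]
gripper_width: 75.3
grasp_force: 0.0
```

>>> step_arm --rows '[[75, [0, 0, 0], 1], [75, [0, 0, 0], 1], [75, [0, 0, 0], 1], [75, [0, 0, 0], 1], [75, [0, 0, 0], 1]]'

```text
t: 26.97
tcp_pos: [566.7, 44.2, 151.3]
ee_rot: [0.0, 0.487, 0.874, -0.0]
contact_force: [0.1, 0.8, 0.1]
gripper_width: 74.8
grasp_force: 0.0
```

>>> step_arm --rows '[[75, [0, 0, 0], 1], [75, [0, 0, 0], 1], [75, [0, 0, 0], 1], [75, [0, 0, 0], 1], [75, [0, 0, 0], 1]]'

```text
t: 27.38
tcp_pos: [566.7, 44.2, 151.3]
ee_rot: [0.0, 0.631, 0.776, 0.0]
contact_force: [0.4, 0.9, -1.4]
gripper_width: 75.3
grasp_force: 0.0
```

>>> step_arm --rows '[[75, [0, 0, 0], 1], [75, [0, 0, 0], 1], [75, [0, 0, 0], 1], [75, [0, 0, 0], 1], [75, [0, 0, 0], 1]]'

```text
t: 27.8
tcp_pos: [566.7, 44.2, 151.3]
ee_rot: [0.0, 0.756, 0.654, 0.0]
contact_force: [-0.3, 0.8, -0.1]
gripper_width: 75.3
grasp_force: 0.0
```

>>> step_arm --rows '[[75, [0, 0, 0], 1], [75, [0, 0, 0], 1], [75, [0, 0, 0], 1], [75, [0, 0, 0], 1], [75, [0, 0, 0], 1]]'

```text
t: 28.22
tcp_pos: [566.7, 44.2, 151.3]
ee_rot: [0.0, 0.858, 0.513, 0.0]
contact_force: [-0.2, -0.7, -0.3]
gripper_width: 75.2
grasp_force: 0.0
```

>>> step_arm --rows '[[75, [0, 0, 0], 1], [75, [0, 0, 0], 1], [75, [0, 0, 0], 1], [75, [0, 0, 0], 1], [75, [0, 0, 0], 1]]'

```text
t: 28.63
tcp_pos: [566.7, 44.2, 151.3]
ee_rot: [-0.0, 0.934, 0.356, 0.0]
contact_force: [0.4, -0.7, -0.0]
gripper_width: 75.1
grasp_force: 0.0
```

>>> step_arm --rows '[[75, [0, 0, 0], 1], [75, [0, 0, 0], 1], [75, [0, 0, 0], 1], [75, [0, 0, 0], 1], [75, [0, 0, 0], 1]]'

```text
t: 29.05
tcp_pos: [566.7, 44.3, 151.3]
ee_rot: [-0.0, 0.982, 0.189, 0.0]
contact_force: [0.8, -0.5, -0.6]
gripper_width: 74.7
grasp_force: 0.0
```

>>> step_arm --rows '[[75, [0, 0, 0], 1], [75, [0, 0, 0], 1], [75, [0, 0, 0], 1], [75, [0, 0, 0], 1], [75, [0, 0, 0], 1]]'

```text
t: 29.47
tcp_pos: [566.7, 44.3, 151.3]
ee_rot: [-0.0, 1.0, 0.015, 0.0]
contact_force: [-0.2, 0.5, -0.6]
gripper_width: 75.3
grasp_force: 0.0
```

>>> step_arm --rows '[[75, [0, 0, 0], 1], [75, [0, 0, 0], 1], [75, [0, 0, 0], 1], [75, [0, 0, 0], 1], [75, [0, 0, 0], 1]]'

```text
t: 29.88
tcp_pos: [566.7, 44.3, 151.3]
ee_rot: [-0.0, 0.987, -0.159, 0.0]
contact_force: [0.0, -0.5, 0.4]
gripper_width: 75.1
grasp_force: 0.0
```

>>> step_arm --rows '[[75, [0, 0, 0], 1], [75, [0, 0, 0], 1], [75, [0, 0, 0], 1], [75, [0, 0, 0], 0], [75, [0, 0, 0], 0]]'

```text
t: 30.3
tcp_pos: [566.7, 44.4, 151.3]
ee_rot: [0.0, 0.966, -0.258, 0.0]
contact_force: [-0.4, 0.6, -0.8]
gripper_width: 74.8
grasp_force: 0.0
```

Run:
```python
from h import *
go(566.8,43.5)
for n in('wrist',):
    w=cloud(cap(n)); m=(w[...,2]>156)&(w[...,2]<182)&(np.hypot(w[...,0]-566.5,w[...,1]-43)<19);p=w[m]
    print(n,len(p), np.percentile(p[:,2],[10,50,90]) if len(p) else 0)
```

```text
t30.30 tcp [566.7  44.4 151.3] ytool deg -119.9 tilt [ 0. -0. -1.] q [-0.38  0.45  0.3   1.9  -0.18  0.82 -2.07] F [-0.4  0.6 -0.8] w 74.8 g 0.0
shift/20 [0.027 0.034 0.   ]
wrist 4481 [170.0310272  170.71140756 171.39429761]
```

>>> step_arm --rows '[[75, [0, 0, -0.1], 0], [35, [0, 0, 0], 0], [35, [0, 0, 0], 0], [35, [0, 0, 0], 0], [35, [0, 0, 0], 0]]'

```text
t: 30.77
tcp_pos: [567.1, 43.9, 153.7]
ee_rot: [-0.0, 0.966, -0.259, 0.0]
contact_force: [-0.4, 0.3, 2.2]
gripper_width: 42.5
grasp_force: 60.4
```

>>> step_arm --rows '[[35, [0, 0, -0.0036], -1], [35, [0, 0, -0.0036], -1], [35, [0, 0, -0.0036], -1], [35, [0, 0, -0.0036], -1], [35, [0, 0, -0.0036], -1]]'

```text
t: 31.18
tcp_pos: [567.0, 43.7, 154.0]
ee_rot: [-0.0, 0.996, -0.086, 0.0]
contact_force: [-1.3, -0.5, 3.5]
gripper_width: 42.6
grasp_force: 60.6
```

>>> step_arm --rows '[[35, [0, 0, -0.0036], -1], [35, [0, 0, -0.0036], -1], [35, [0, 0, -0.0036], -1], [35, [0, 0, -0.0036], -1], [35, [0, 0, -0.0036], -1]]'

```text
t: 31.6
tcp_pos: [566.9, 44.4, 154.2]
ee_rot: [-0.0, 0.996, 0.089, 0.0]
contact_force: [-0.2, -0.8, 1.6]
gripper_width: 42.3
grasp_force: 60.6
```

>>> step_arm --rows '[[35, [0, 0, -0.0036], -1], [35, [0, 0, -0.0036], -1], [35, [0, 0, -0.0036], -1], [35, [0, 0, -0.0036], -1], [35, [0, 0, -0.0036], -1]]'

```text
t: 32.02
tcp_pos: [566.7, 43.6, 154.7]
ee_rot: [-0.0, 0.966, 0.26, -0.0]
contact_force: [-1.7, -0.4, 3.1]
gripper_width: 42.8
grasp_force: 60.7
```

>>> step_arm --rows '[[35, [0, 0, -0.0036], -1], [35, [0, 0, -0.0036], -1], [35, [0, 0, -0.0036], -1], [35, [0, 0, -0.0036], -1], [35, [0, 0, -0.0036], -1]]'

```text
t: 32.43
tcp_pos: [566.5, 43.2, 155.0]
ee_rot: [0.0, 0.906, 0.423, -0.0]
contact_force: [-2.2, -1.7, 4.7]
gripper_width: 42.7
grasp_force: 60.7
```

>>> step_arm --rows '[[35, [0, 0, -0.0036], -1], [35, [0, 0, -0.0036], -1], [35, [0, 0, -0.0036], -1], [35, [0, 0, -0.0036], -1], [35, [0, 0, -0.0036], -1]]'

```text
t: 32.85
tcp_pos: [565.9, 43.8, 155.2]
ee_rot: [-0.001, 0.819, 0.574, -0.001]
contact_force: [-2.3, -1.2, 5.1]
gripper_width: 42.6
grasp_force: 60.7
```

>>> step_arm --rows '[[35, [0, 0, -0.0036], -1], [35, [0, 0, -0.0036], -1], [35, [0, 0, -0.0036], -1], [35, [0, 0, -0.0036], -1], [35, [0, 0, -0.0036], -1]]'

```text
t: 33.27
tcp_pos: [566.2, 43.0, 155.7]
ee_rot: [-0.0, 0.707, 0.708, -0.001]
contact_force: [-2.7, -0.6, 4.8]
gripper_width: 42.7
grasp_force: 60.9
```

>>> step_arm --rows '[[35, [0, 0, -0.0036], -1], [35, [0, 0, -0.0036], -1], [35, [0, 0, -0.0036], -1], [35, [0, 0, -0.0036], -1], [35, [0, 0, -0.0036], -1]]'

```text
t: 33.68
tcp_pos: [566.0, 42.6, 156.1]
ee_rot: [-0.0, 0.573, 0.819, -0.001]
contact_force: [-2.4, -3.1, 5.0]
gripper_width: 42.5
grasp_force: 60.8
```

>>> step_arm --rows '[[35, [0, 0, -0.0036], -1], [35, [0, 0, -0.0036], -1], [35, [0, 0, -0.0036], -1], [35, [0, 0, -0.0036], -1], [35, [0, 0, -0.0036], -1]]'

```text
t: 34.1
tcp_pos: [565.2, 42.2, 156.3]
ee_rot: [-0.001, 0.422, 0.906, -0.002]
contact_force: [-4.6, -3.7, 7.0]
gripper_width: 42.5
grasp_force: 61.0
```

>>> step_arm --rows '[[35, [0, 0, -0.0036], -1], [35, [0, 0, -0.0036], -1], [35, [0, 0, -0.0036], -1], [35, [0, 0, -0.0036], -1], [35, [0, 0, -0.0036], -1]]'

```text
t: 34.52
tcp_pos: [566.0, 42.0, 156.7]
ee_rot: [-0.001, 0.258, 0.966, -0.002]
contact_force: [-3.0, -3.7, 5.3]
gripper_width: 42.3
grasp_force: 60.8
```

>>> step_arm --rows '[[35, [0, 0, -0.0036], -1], [35, [0, 0, -0.0036], -1], [35, [0, 0, -0.0036], -1], [35, [0, 0, -0.0036], -1], [35, [0, 0, -0.0036], -1]]'

```text
t: 34.93
tcp_pos: [566.3, 41.5, 157.1]
ee_rot: [-0.001, 0.087, 0.996, -0.002]
contact_force: [-2.2, -4.1, 5.1]
gripper_width: 42.4
grasp_force: 60.7
```

>>> step_arm --rows '[[35, [0, 0, -0.0036], -1], [35, [0, 0, -0.0036], -1], [35, [0, 0, -0.0036], -1], [35, [0, 0, -0.0036], -1], [35, [0, 0, -0.0036], -1]]'

```text
t: 35.35
tcp_pos: [566.6, 41.2, 157.5]
ee_rot: [-0.001, -0.088, 0.996, -0.002]
contact_force: [-2.0, -5.6, 5.1]
gripper_width: 42.3
grasp_force: 60.7
```

>>> step_arm --rows '[[35, [0, 0, -0.0036], -1], [35, [0, 0, -0.0036], -1], [35, [0, 0, -0.0036], -1], [35, [0, 0, -0.0036], -1], [35, [0, 0, -0.0036], -1]]'

```text
t: 35.77
tcp_pos: [567.3, 41.7, 158.0]
ee_rot: [-0.0, -0.259, 0.966, -0.001]
contact_force: [-0.5, -3.7, 3.7]
gripper_width: 42.3
grasp_force: 60.7
```

>>> step_arm --rows '[[35, [0, 0, -0.0036], -1], [35, [0, 0, -0.0036], -1], [35, [0, 0, -0.0036], -1], [35, [0, 0, -0.0036], -1], [35, [0, 0, -0.0036], -1]]'

```text
t: 36.18
tcp_pos: [567.7, 42.1, 158.4]
ee_rot: [0.0, -0.423, 0.906, -0.001]
contact_force: [1.5, -3.6, 2.7]
gripper_width: 42.4
grasp_force: 60.7
```

>>> step_arm --rows '[[35, [0, 0, -0.0036], -1], [35, [0, 0, -0.0036], -1], [35, [0, 0, -0.0036], -1], [35, [0, 0, -0.0036], -1], [35, [0, 0, -0.0036], 0]]'

```text
t: 36.6
tcp_pos: [567.4, 43.1, 158.6]
ee_rot: [0.0, -0.545, 0.838, -0.001]
contact_force: [-0.6, -1.3, 4.3]
gripper_width: 42.6
grasp_force: 60.8
```

>>> step_arm --rows '[[35, [0, 0, -0.1], 0], [35, [0, 0, -0.1], 0], [35, [0, 0, -0.1], 0], [35, [0, 0, -0.2], 0], [35, [0, 0, -0.2], 0]]'

```text
t: 37.02
tcp_pos: [566.3, 44.1, 172.2]
ee_rot: [-0.0, -0.544, 0.839, 0.0]
contact_force: [1.0, 0.5, -2.1]
gripper_width: 42.5
grasp_force: 61.3
```

Run:
```python
from h import *
go(625,195,None)
```

```text
t37.02 tcp [566.3  44.1 172.2] ytool deg 156.0 tilt [-0.001  0.    -1.   ] q [ 0.48  0.56 -0.81  1.83  0.49  0.96  2.18] F [ 1.   0.5 -2.1] w 42.5 g 61.3
shift/20 [-8.087e+00  3.930e-01 -3.000e-03]
```

>>> step_arm --rows '[[35, [0, 0, -0.6], 0], [35, [0, 0, -0.6], 0], [35, [0, 0, 0], 0], [35, [-0.3, 0, 0], 0], [35, [-0.6, 0, 0], 0]]'

```text
t: 37.43
tcp_pos: [574.2, 59.4, 196.5]
ee_rot: [-0.0, -0.544, 0.839, -0.001]
contact_force: [0.5, -0.4, -2.2]
gripper_width: 42.5
grasp_force: 61.4
```

>>> step_arm --rows '[[35, [-1, 0.1, 0], 0], [35, [-1, 0.1, 0], 0], [35, [-1, 0.1, 0], 0], [35, [-1, 0.1, 0], 0], [35, [-1, 0.1, 0], 0]]'

```text
t: 37.85
tcp_pos: [605.6, 158.2, 195.7]
ee_rot: [-0.0, -0.545, 0.838, 0.0]
contact_force: [0.1, 0.2, -1.2]
gripper_width: 42.5
grasp_force: 61.4
```

>>> step_arm --rows '[[35, [-1, 0.1, 0], 0], [35, [-1, 0, 0], 0], [35, [-0.6, 0, 0], 0], [35, [-0.4, 0, 0], 0], [35, [0, 0, 0], 0]]'

```text
t: 38.27
tcp_pos: [628.0, 213.9, 195.9]
ee_rot: [0.0, -0.546, 0.838, 0.001]
contact_force: [-0.5, 0.4, -1.9]
gripper_width: 42.7
grasp_force: 61.4
```

Run:
```python
from h import *
go(627,212,54)
d=cap('side','s1');d=cap('scene','sc1')
a=cv2.imread('pics/sc1.png')[100:330,100:360];b=cv2.imread('pics/s1.png')[130:330,150:376]
cv2.imwrite('pics/c2.png',np.hstack([cv2.resize(a,(400,354)),cv2.resize(b,(400,354))]))
```

```text
t38.27 tcp [628.  213.9 195.9] ytool deg 156.1 tilt [-0.001  0.001 -1.   ] q [ 0.14  0.68 -0.79  1.57  0.52  1.11  1.96] F [-0.5  0.4 -1.9] w 42.7 g 61.4
shift/20 [ 1.140e-01 -1.000e-03  7.093e+00]
```

View pics/c2.png

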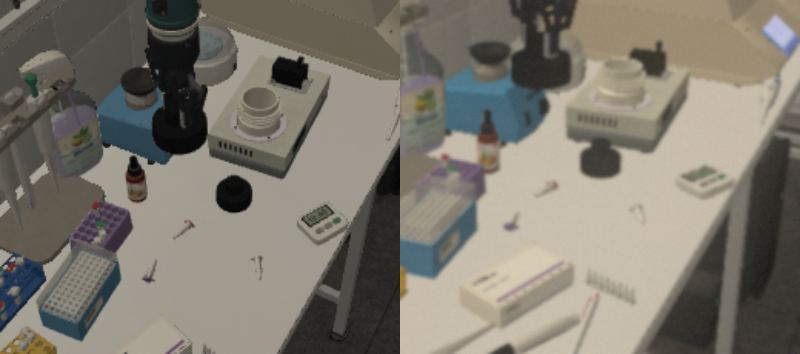

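The cap is off and held at about (180,130) in the left crop, and the pot is open at (258,110). I lower the cap to the bench.

>>> step_arm --rows '[[35, [0.1, 0, 1], 0], [35, [0, 0, 1], 0], [35, [0, 0, 1], 0], [35, [0, 0, 1], 0], [35, [0, 0, 1], 0]]'

```text
t: 38.78
tcp_pos: [627.6, 207.5, 95.5]
ee_rot: [-0.0, -0.544, 0.839, -0.001]
contact_force: [0.6, 0.3, 0.2]
gripper_width: 42.4
grasp_force: 61.5
```

>>> step_arm --rows '[[35, [0, 0, 1], 0], [35, [0, 0, 0.6], 0], [35, [0, 0, 0.3], 0], [35, [0, 0, 0.2], 0], [35, [0, 0, 0], 0]]'

```text
t: 39.2
tcp_pos: [627.5, 209.3, 54.3]
ee_rot: [-0.0, -0.544, 0.839, -0.0]
contact_force: [-0.2, 1.0, -1.1]
gripper_width: 42.5
grasp_force: 61.5
```

>>> step_arm --rows '[[80, [0, 0, 0], 0], [80, [0, 0, 0], 0], [80, [0, 0, 0], 0], [80, [0, 0, 0], 0], [80, [0, 0, -0.5], 0]]'

```text
t: 39.62
tcp_pos: [626.6, 209.1, 63.4]
ee_rot: [-0.001, -0.545, 0.839, 0.0]
contact_force: [-0.9, 0.3, 0.1]
gripper_width: 79.8
grasp_force: 0.0
```

Run:
```python
from h import *
st()
```

```text
t39.62 tcp [626.6 209.1  63.4] ytool deg 156.0 tilt [-0.002 -0.001 -1.   ] q [ 0.09  0.83 -0.69  1.65  0.64  0.91  1.88] F [-0.9  0.3  0.1] w 79.8 g 0.0
```

>>> step_arm --rows '[[80, [0, 0, -1], 0], [80, [0, 0, -1], 0], [80, [0, 0, -1], 0], [80, [0, 0, -1], 0], [80, [0, 0, -1], 1]]'

```text
t: 40.03
tcp_pos: [627.4, 209.8, 166.3]
ee_rot: [0.0, -0.515, 0.857, 0.0]
contact_force: [-0.0, 0.2, -0.3]
gripper_width: 80.2
grasp_force: 0.0
```

>>> step_arm --rows '[[80, [0, 0, -1], 1], [80, [0, 0, -1], 1], [80, [0, 0, -1], 1], [80, [0, 0, -1], 1], [80, [0, 0, 0], 1]]'

```text
t: 40.45
tcp_pos: [629.0, 211.3, 250.3]
ee_rot: [0.004, -0.357, 0.934, -0.0]
contact_force: [-0.2, 0.1, 0.1]
gripper_width: 80.0
grasp_force: 0.0
```

>>> step_arm --rows '[[80, [0, 0, 0], 1], [80, [0, 0, 0], 1], [80, [0, 0, 0], 1], [80, [0, 0, 0], 1], [80, [0, 0, 0], 1]]'

```text
t: 40.87
tcp_pos: [627.3, 210.0, 245.5]
ee_rot: [0.0, -0.189, 0.982, 0.0]
contact_force: [0.3, 0.3, 0.6]
gripper_width: 80.2
grasp_force: 0.0
```

>>> step_arm --rows '[[80, [0, 0, 0], 1], [80, [0, 0, 0], 1], [80, [0, 0, 0], 1], [80, [0, 0, 0], 1], [80, [0, 0, 0], 1]]'

```text
t: 41.28
tcp_pos: [627.2, 210.1, 245.4]
ee_rot: [0.0, -0.016, 1.0, 0.0]
contact_force: [-0.6, -1.1, 0.6]
gripper_width: 80.2
grasp_force: 0.0
```

>>> step_arm --rows '[[80, [0.2, 1, 0], 0], [80, [0.2, 1, 0], 0], [80, [0.2, 1, 0], 0], [80, [0.2, 1, 0], 0], [80, [0.2, 1, 0], 0]]'

```text
t: 41.7
tcp_pos: [603.5, 310.1, 245.5]
ee_rot: [0.0, -0.018, 1.0, 0.0]
contact_force: [0.9, 0.1, -0.1]
gripper_width: 79.6
grasp_force: 0.0
```

>>> step_arm --rows '[[80, [0, 1, 0], 0], [80, [0, 0, 0], 0]]'

```text
t: 41.87
tcp_pos: [600.8, 334.7, 245.7]
ee_rot: [-0.0, -0.021, 1.0, 0.002]
contact_force: [-0.8, -0.0, 0.4]
gripper_width: 79.9
grasp_force: 0.0
```

```bash
cat >> h.py <<'E'
def tubes(n='wrist'):
    d=cap(n);w=cloud(d)
    m=((w[...,2]>4.5)&(w[...,2]<22)&(w[...,0]>400)&(w[...,0]<650)&(w[...,1]>225)&(w[...,1]<420)).astype(np.uint8)
    m=cv2.morphologyEx(m,cv2.MORPH_OPEN,np.ones((2,2)))
    k,l,s,c=cv2.connectedComponentsWithStats(m)
    for i in range(1,k):
        if s[i,4]<100: continue
        p=w[l==i];r=cv2.minAreaRect(p[:,:2].astype(np.float32))
        q=p[:,:2];mu=(q.max(0)+q.min(0))/2;e=np.linalg.svd(q-q.mean(0),full_matrices=False)[2][0]
        t=(q-np.array(r[0]))@e;hh=[p[(t>a)&(t<a+7)] for a in(-21,-14,-7,0,7,14)]
        nrm=np.array([-e[1],e[0]])
        print('tube',c[i].round(),s[i,4],'ctr',np.round(r[0],1),'size',np.round(r[1],1),'axis deg %.1f'%np.degrees(np.arctan2(e[1],e[0])),'width along',[round(np.ptp(h[:,:2]@nrm)) if len(h) else 0 for h in hh],'h',[round(np.percentile(h[:,2],90)) if len(h) else 0 for h in hh])
    return d
E
python3 - <<'E'
from h import *
st();d=tubes()
cv2.imwrite('pics/w2.png',cv2.cvtColor(d['frame'],cv2.COLOR_RGB2BGR))
E
```

```text
t41.87 tcp [600.8 334.7 245.7] ytool deg 92.4 tilt [-0.     0.004 -1.   ] q [-0.18  0.6  -0.57  1.47  0.34  1.17  0.81] F [-0.8 -0.   0.4] w 79.9 g 0.0Traceback (most recent call last):
  File "<stdin>", line 2, in <module>
  File "h.py", line 37, in tubes
    q=p[:,:2];mu=(q.max(0)+q.min(0))/2;e=np.linalg.svd(q-q.mean(0),full_matrices=False)[2][0]
                                         ~~~~~~~~~~~~~^^^^^^^^^^^^^^^^^^^^^^^^^^^^^^^^^
    u, s, vh = gufunc(a, signature=signature)
               ~~~~~~^^^^^^^^^^^^^^^^^^^^^^^^
    raise LinAlgError("SVD did not converge")
numpy.linalg.LinAlgError: SVD did not converge
```

Morphology closed over an invalid pixel, so I'll drop NaNs.

```bash
sed -i 's/p=w\[l==i\];r=cv2/p=w[(l==i)\&~np.isnan(w[...,0])];r=cv2/' h.py
python3 - <<'E'
from h import *
d=tubes()
cv2.imwrite('pics/w2.png',cv2.cvtColor(d['frame'],cv2.COLOR_RGB2BGR))
E
```

```text
tube [225.  30.] 300 ctr [435.5 296.2] size [12.6 42.1] axis deg -54.5 width along [3, 6, 7, 7, 8, 13] h [9, 10, 11, 11, 11, 12]
tube [220. 151.] 209 ctr [580.8 290.3] size [40.6 15. ] axis deg 77.5 width along [15, 12, 11, 11, 9, 6] h [12, 12, 11, 11, 10, 8]
tube [294. 155.] 211 ctr [580.7 384.6] size [16.8 43.8] axis deg 103.6 width along [7, 10, 11, 10, 14, 17] h [9, 11, 11, 11, 12, 12]
tube [189. 168.] 161 ctr [610.  246.4] size [62.  12.8] axis deg 27.2 width along [2, 2, 2, 2, 3, 3] h [21, 21, 19, 17, 16, 16]
```

View pics/w2.png

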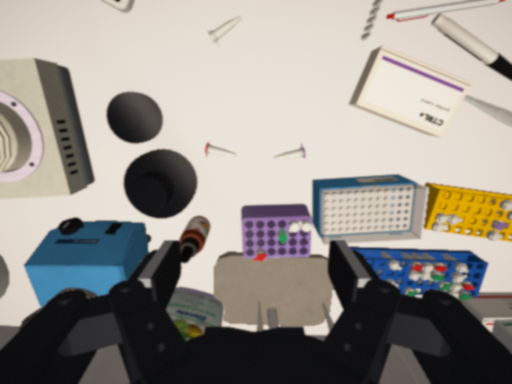

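The wrist view shows three single tubes, at (208,150), (303,150) and (222,30). The strip at (372,20) stays. The cap I set aside is at (160,183). I turn to the first tube's jaw angle and check the rack's clearance.

>>> step_arm --rows '[[40, [0, 0, 0], 1], [40, [0, 0, 0], 1], [40, [0, 0, 0], 1], [40, [0, 0, 0], 1], [40, [0, 0, 0], 1]]'

```text
t: 42.38
tcp_pos: [603.9, 327.1, 244.8]
ee_rot: [0.0, 0.159, 0.987, -0.0]
contact_force: [0.5, -0.4, -0.2]
gripper_width: 40.0
grasp_force: 0.0
```

>>> step_arm --rows '[[40, [0, 0, 0], 1], [40, [0, 0, 0], 1], [40, [0, 0, 0], 1], [40, [0, 0, 0], 1], [40, [0, 0, 0], 1]]'

```text
t: 42.8
tcp_pos: [603.9, 327.1, 244.8]
ee_rot: [0.0, 0.328, 0.945, -0.0]
contact_force: [-0.4, -0.5, 0.2]
gripper_width: 40.0
grasp_force: 0.0
```

>>> step_arm --rows '[[40, [0, 0, 0], 1], [40, [0, 0, 0], 1], [40, [0, 0, 0], 1], [40, [0, 0, 0], 1], [40, [0, 0, 0], 1]]'

```text
t: 43.22
tcp_pos: [603.9, 327.1, 244.8]
ee_rot: [0.0, 0.487, 0.873, -0.0]
contact_force: [-0.1, 0.8, -0.7]
gripper_width: 40.1
grasp_force: 0.0
```

>>> step_arm --rows '[[40, [0, 0, 0], 1], [40, [0, 0, 0], 1], [40, [0, 0, 0], 1], [40, [0, 0, 0], 1], [40, [0, 0, 0], 1]]'

```text
t: 43.63
tcp_pos: [603.9, 327.2, 244.8]
ee_rot: [0.0, 0.631, 0.775, -0.0]
contact_force: [0.1, -0.5, 0.6]
gripper_width: 39.7
grasp_force: 0.0
```

>>> step_arm --rows '[[40, [0, 0, 0], 1], [40, [0, 0, 0], 1], [40, [0, 0, 0], 1], [40, [0, 0, 0], 1], [40, [0, 0, 0], 1]]'

```text
t: 44.05
tcp_pos: [603.9, 327.2, 244.9]
ee_rot: [0.0, 0.757, 0.654, 0.0]
contact_force: [-0.4, 0.0, -0.2]
gripper_width: 40.2
grasp_force: 0.0
```

>>> step_arm --rows '[[40, [0, 0, 0], 1], [40, [0, 0, 0], 0.2]]'

```text
t: 44.22
tcp_pos: [603.8, 327.3, 244.9]
ee_rot: [0.0, 0.783, 0.622, 0.0]
contact_force: [0.5, 0.1, -0.9]
gripper_width: 40.0
grasp_force: 0.0
```

Run:
```python
from h import *
w=cloud(load('wrist'))
m=(w[...,2]>35)&(w[...,0]<700)&(w[...,1]>300)&(w[...,1]<500)&(w[...,2]<120);p=w[m]
for P in((579.7,285.4),(579.5,389.5),(580,386)):
    q=p[:,:2]-P;r=np.hypot(*q.T);i=r.argsort()[:1];print(P,p[i].round(),r[i])
    n=p[(r<70)];print(len(n),n.min(0).round() if len(n) else '',n.max(0).round() if len(n) else '')
go(579.7,285.4,12,-12.5)
tubes()
```

```text
(579.7, 285.4) [[661. 324.  36.]] [89.62208861]
0  
(579.5, 389.5) [[617. 418.  46.]] [46.59835704]
702 [613. 418.  35.] [642. 451.  72.]
(580, 386) [[617. 418.  46.]] [48.40762491]
620 [613. 418.  35.] [641. 448.  72.]
t44.22 tcp [603.8 327.3 244.9] ytool deg -13.0 tilt [ 0.001 -0.    -1.   ] q [-0.43  0.54 -0.17  1.49  0.1   1.12 -0.85] F [ 0.5  0.1 -0.9] w 40.0 g 0.0
shift/20 [-2.311 -0.711 11.644]
roll/4 (half-turn ok) -0.125
tube [230. 130.] 219 ctr [580.8 379.1] size [13.5 42.4] axis deg -77.2 width along [14, 9, 9, 8, 6, 4] h [12, 11, 11, 10, 10, 8]
tube [247. 201.] 193 ctr [584.5 283.9] size [45.2 16. ] axis deg -100.3 width along [4, 7, 9, 9, 13, 16] h [10, 10, 11, 11, 12, 12]
tube [149. 218.] 186 ctr [434.1 290.8] size [18.4 41.5] axis deg -57.2 width along [5, 6, 16, 8, 17, 18] h [9, 10, 12, 11, 12, 12]
tube [279. 219.] 188 ctr [618.7 248.1] size [61.8 13.4] axis deg -170.1 width along [3, 3, 2, 1, 2, 2] h [24, 25, 23, 24, 24, 26]
```

>>> step_arm --rows '[[40, [-0.86, -0.15, 0.8], -0.68], [40, [-0.86, -0.15, 1], 0], [40, [-0.86, -0.14, 1], 0], [40, [0, 0, 1], 0], [40, [0, 0, 1], 0]]'

```text
t: 44.68
tcp_pos: [585.3, 277.6, 148.1]
ee_rot: [0.0, 0.767, 0.642, 0.0]
contact_force: [0.8, -0.2, 1.5]
gripper_width: 39.7
grasp_force: 0.0
```

>>> step_arm --rows '[[40, [0, 0, 1], 0], [40, [0, 0, 1], 0], [40, [0, 0, 1], 0], [40, [0, 0, 0.8], 0], [40, [0, 0, 0.5], 0]]'

```text
t: 45.1
tcp_pos: [584.2, 278.7, 60.5]
ee_rot: [-0.0, 0.766, 0.643, -0.001]
contact_force: [0.5, -0.0, -0.8]
gripper_width: 40.3
grasp_force: 0.0
```

>>> step_arm --rows '[[40, [0, 0, 0], 0], [40, [0, 0, 0], 0]]'

```text
t: 45.27
tcp_pos: [584.9, 279.6, 62.4]
ee_rot: [-0.0, 0.766, 0.642, -0.0]
contact_force: [-0.1, -0.1, 0.1]
gripper_width: 39.8
grasp_force: 0.0
```

Run:
```python
from h import *
go(583.6,279,13,-10.3)
tubes()
```

```text
t45.27 tcp [584.9 279.6  62.4] ytool deg -10.1 tilt [-0. -0. -1.] q [-0.38  0.69 -0.16  1.71  0.15  0.76 -0.79] F [-0.1 -0.1  0.1] w 39.8 g 0.0
shift/20 [-0.043 -0.059  2.47 ]
roll/4 (half-turn ok) 0.05
tube [221.  63.] 1136 ctr [578.1 381. ] size [19.2 43. ] axis deg -75.7 width along [20, 10, 10, 9, 8, 6] h [12, 11, 11, 11, 10, 9]
tube [250. 214.] 733 ctr [578.7 284.6] size [20.1 47.8] axis deg -98.7 width along [6, 9, 9, 10, 18, 20] h [10, 10, 11, 11, 12, 12]
tube [ 59. 237.] 771 ctr [430.2 287.3] size [27.2 40.5] axis deg -56.2 width along [6, 17, 20, 19, 22, 28] h [9, 11, 11, 11, 12, 12]
tube [334. 245.] 361 ctr [629.4 260.1] size [13.9 46.5] axis deg -17.7 width along [0, 0, 2, 3, 2, 3] h [62, 0, 21, 21, 22, 22]
tube [278. 268.] 333 ctr [599.4 249.5] size [53.8 11.2] axis deg -121.2 width along [1, 0, 2, 4, 3, 2] h [54, 0, 19, 22, 23, 24]
```

Run:
```python
from h import *
d=load('wrist');w=cloud(d)
m=(w[...,2]>5)&(w[...,2]<16)&(w[...,0]>555)&(w[...,0]<606)&(w[...,1]>258)&(w[...,1]<312);p=w[m]
for y in range(260,312,4):
    q=p[(p[:,1]>=y)&(p[:,1]<y+4)]
    if len(q): print(y,len(q),np.percentile(q[:,0],[2,50,98]).round(1),q[:,2].max().round(1))
f=cv2.cvtColor(d['frame'],cv2.COLOR_RGB2BGR)
print(proj(d,[584.9,279.6,8]),proj(d,[583.6,279,8]))
cv2.imwrite('pics/c3.png',cv2.resize(f[120:384,130:400],(545,528)))
```

```text
264 6 [579.5 581.6 583.9] 11.4
268 103 [570.9 579.7 589.2] 13.8
272 102 [571.1 578.9 584.3] 13.7
276 76 [574.4 580.1 585. ] 12.2
280 67 [576.  580.7 585.1] 11.9
284 68 [576.6 581.2 585.7] 11.8
288 71 [577.5 581.8 586.4] 11.9
292 75 [578.1 582.7 587. ] 11.7
296 59 [579.5 583.8 587.1] 10.5
300 48 [581.1 584.4 587.2] 10.5
304 39 [582.5 585.2 587.3] 9.8
308 14 [583.9 585.4 587.3] 8.3
(np.float64(255.52067555914206), np.float64(218.57211260420297)) (np.float64(253.91281223624034), np.float64(219.6084463735393))
```

View pics/c3.png

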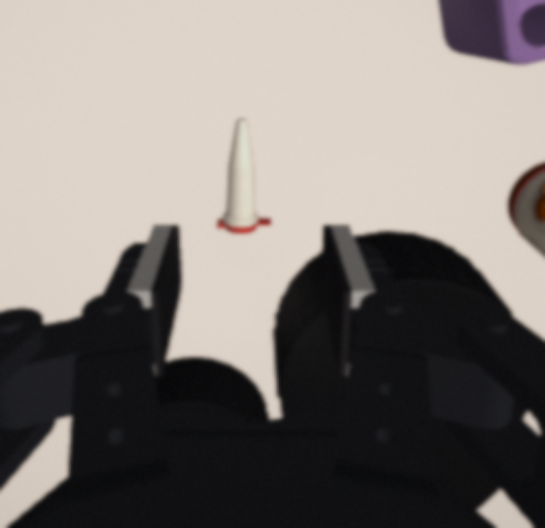

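The tube sits between the jaws at about (240,190) in the crop, slightly left of centre. I correct by about 4 mm, lower and grip.

>>> step_arm --rows '[[40, [0.17, -0.23, 0.8], 0], [40, [0, 0, 0.8], 0], [40, [0, 0, 0.6], 0], [40, [0, 0, 0.27], 0], [40, [0, 0, 0], 0]]'

```text
t: 45.73
tcp_pos: [580.5, 283.7, 12.2]
ee_rot: [-0.0, 0.767, 0.642, -0.001]
contact_force: [-0.4, -0.6, -0.5]
gripper_width: 40.0
grasp_force: 0.0
```

>>> step_arm --rows '[[4, [0, 0, 0], 0], [4, [0, 0, 0], 0], [4, [0, 0, 0], 0], [4, [0, 0, 0], 0], [4, [0, 0, 0], 0]]' --grip_force 30

```text
t: 46.15
tcp_pos: [581.7, 284.5, 14.1]
ee_rot: [0.0, 0.767, 0.642, 0.001]
contact_force: [-0.0, -0.2, 5.0]
gripper_width: 11.5
grasp_force: 32.9
```

>>> step_arm --rows '[[4, [0, 0, -0.3], 0], [4, [0, 0, -0.7], 0], [4, [0, 0, -1], 0], [4, [0, 0, -1], 0], [4, [0, 0, -1], 0]]'

```text
t: 46.57
tcp_pos: [580.7, 284.1, 94.7]
ee_rot: [-0.0, 0.766, 0.642, 0.0]
contact_force: [-0.2, 0.5, 0.5]
gripper_width: 11.5
grasp_force: 32.2
```

>>> step_arm --rows '[[4, [0, 0, -1], 0], [4, [0, 0, -1], 0], [4, [0, 0, -1], 0], [4, [0, 0, -1], 0], [4, [0, 0, -1], 0]]'

```text
t: 46.98
tcp_pos: [580.6, 284.1, 195.1]
ee_rot: [0.0, 0.766, 0.642, 0.0]
contact_force: [-0.4, -0.5, 0.3]
gripper_width: 11.4
grasp_force: 32.2
```

Run:
```python
from h import *
go(566.8,43.5)
```

```text
t46.98 tcp [580.6 284.1 195.1] ytool deg -10.1 tilt [ 0.001  0.    -1.   ] q [-0.37  0.52 -0.18  1.64  0.11  0.99 -0.77] F [-0.4 -0.5  0.3] w 11.4 g 32.2
shift/20 [-1.1964e+01  1.4260e+00 -3.0000e-03]
```

>>> step_arm --rows '[[4, [-0.7, 0.12, 0], 0], [4, [-1, 0.12, 0], 0], [4, [-1, 0.12, 0], 0], [4, [-1, 0.12, 0], 0], [4, [-1, 0.12, 0], 0]]'

```text
t: 47.4
tcp_pos: [575.6, 187.7, 193.1]
ee_rot: [0.0, 0.767, 0.642, -0.0]
contact_force: [0.0, -1.1, -0.1]
gripper_width: 11.3
grasp_force: 32.3
```

>>> step_arm --rows '[[4, [-1, 0.12, 0], 0], [4, [-1, 0.12, 0], 0], [4, [-1, 0.12, 0], 0], [4, [-1, 0.12, 0], 0], [4, [-1, 0.12, 0], 0]]'

```text
t: 47.82
tcp_pos: [569.8, 87.2, 193.1]
ee_rot: [0.0, 0.767, 0.642, -0.0]
contact_force: [-0.2, 0.2, 0.0]
gripper_width: 11.5
grasp_force: 32.3
```

>>> step_arm --rows '[[4, [-1, 0.12, 0], 0], [4, [-1, 0.1, 0], 0], [4, [-0.5, 0, 0], 0], [4, [0, 0, 0], 0], [4, [0, 0, 0], 0]]'

```text
t: 48.23
tcp_pos: [565.8, 39.0, 193.1]
ee_rot: [-0.0, 0.767, 0.642, 0.0]
contact_force: [-0.1, 0.3, -0.2]
gripper_width: 11.1
grasp_force: 32.3
```

Run:
```python
from h import *
go(566.5,38.5,132)
d=cap('wrist','w3');w=cloud(d);f=d['frame']
m=(abs(w[...,2]-124)<4)&(np.hypot(w[...,0]-566,w[...,1]-43)<50);p=w[m]
if len(p)>5: print(len(p),cv2.minEnclosingCircle(p[:,:2].astype(np.float32)))
cv2.imwrite('pics/c4.png',cv2.cvtColor(f,cv2.COLOR_RGB2BGR))
```

```text
t48.23 tcp [565.8  39.  193.1] ytool deg -10.1 tilt [ 0.  0. -1.] q [-0.01  0.39 -0.14  1.85  0.07  0.91 -0.36] F [-0.1  0.3 -0.2] w 11.1 g 32.3
shift/20 [-0.019  0.037  3.055]
1223 ((566.040771484375, 43.231971740722656), 33.972381591796875)
```

View pics/c4.png

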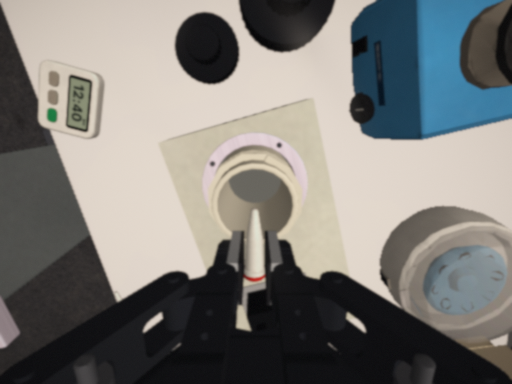

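The tube is held over the pot mouth, with its tip at (255,212). The measured rim centre is (566.0, 43.2). I lower and release.

>>> step_arm --rows '[[4, [0, 0, 1], 0], [4, [0, 0, 1], 0], [4, [0, 0, 0.7], 0], [4, [0, 0, 0.35], 0], [4, [0, 0, 0], 0]]'

```text
t: 48.7
tcp_pos: [565.0, 40.4, 130.3]
ee_rot: [-0.001, 0.766, 0.643, -0.001]
contact_force: [0.5, -1.0, 0.8]
gripper_width: 11.4
grasp_force: 32.3
```

>>> step_arm --rows '[[20, [0, 0, 0], 0], [20, [0, 0, 0], 0], [20, [0, 0, 0], 0], [20, [0, 0, 0], 0], [20, [0, 0, -0.3], 0]]'

```text
t: 49.12
tcp_pos: [565.7, 38.8, 137.8]
ee_rot: [-0.0, 0.767, 0.642, -0.0]
contact_force: [0.7, -0.2, -0.5]
gripper_width: 19.8
grasp_force: 0.0
```

>>> step_arm --rows '[[20, [0, 0, -0.8], 0], [20, [0, 0, -1], 0], [20, [0, 0, -1], 0], [40, [0, 0, -1], 0], [40, [0.5, 0, 0], 0]]'

```text
t: 49.53
tcp_pos: [570.3, 47.0, 218.9]
ee_rot: [0.003, 0.768, 0.641, 0.003]
contact_force: [0.6, 0.0, 1.0]
gripper_width: 39.7
grasp_force: 0.0
```

>>> step_arm --rows '[[40, [1, 0, 0], 0], [40, [1, 0, 0], 0], [40, [1, 0, 0], 0], [40, [1, 0, 0], 0], [40, [1, 0, 0], 0]]'

```text
t: 49.95
tcp_pos: [585.3, 148.5, 214.1]
ee_rot: [0.0, 0.767, 0.642, 0.0]
contact_force: [0.2, 0.1, -0.2]
gripper_width: 40.0
grasp_force: 0.0
```

>>> step_arm --rows '[[40, [1, 0, 0], 0], [40, [1, 0, 0], 0], [40, [1, 0, 0], 0], [40, [1, 0, 0], 0], [40, [1, 0, 0], 0]]'

```text
t: 50.37
tcp_pos: [602.7, 247.0, 214.0]
ee_rot: [-0.0, 0.766, 0.642, 0.0]
contact_force: [0.1, 0.2, -0.4]
gripper_width: 40.2
grasp_force: 0.0
```

>>> step_arm --rows '[[40, [1, 0, 0], 0], [40, [1, 0, 0], 0], [40, [1, 0, 0], 0], [40, [0, 0, 0], 0], [40, [0, 0, 0], 0]]'

```text
t: 50.78
tcp_pos: [612.6, 306.4, 213.6]
ee_rot: [-0.0, 0.766, 0.643, -0.0]
contact_force: [0.4, -0.2, -1.2]
gripper_width: 39.9
grasp_force: 0.0
```

Run:
```python
from h import *
st();tubes()
```

```text
t50.78 tcp [612.6 306.4 213.6] ytool deg -9.9 tilt [-0.001  0.    -1.   ] q [-0.39  0.56 -0.18  1.52  0.11  1.06 -0.77] F [ 0.4 -0.2 -1.2] w 39.9 g 0.0
tube [219. 114.] 281 ctr [581.3 379.9] size [12.7 42.1] axis deg -77.2 width along [13, 9, 9, 8, 7, 4] h [12, 11, 11, 11, 10, 9]
tube [126. 207.] 231 ctr [431.6 289. ] size [19.6 40.5] axis deg -57.0 width along [6, 8, 9, 15, 9, 19] h [9, 10, 11, 11, 12, 13]
tube [269. 216.] 216 ctr [618.6 247.6] size [63.3 14.8] axis deg -169.3 width along [4, 3, 2, 2, 1, 4] h [23, 25, 24, 24, 26, 27]
```

>>> step_arm --rows '[[36, [0, 0, 0], -1], [36, [0, 0, 0], -1], [36, [0, 0, 0], -1], [36, [0, 0, 0], -1], [36, [0, 0, 0], -1]]'

```text
t: 51.25
tcp_pos: [613.7, 302.8, 214.1]
ee_rot: [0.0, 0.643, 0.766, -0.0]
contact_force: [0.4, 0.2, 0.4]
gripper_width: 35.8
grasp_force: 0.0
```

>>> step_arm --rows '[[36, [0, 0, 0], -0.7], [36, [1, -0.2, 0.5], 0], [36, [1, -0.2, 1], 0], [36, [1, -0.2, 1], 0], [36, [1, -0.17, 1], 0]]'

```text
t: 51.67
tcp_pos: [581.1, 378.2, 143.7]
ee_rot: [0.001, 0.625, 0.78, 0.0]
contact_force: [0.1, 0.8, -0.1]
gripper_width: 36.2
grasp_force: 0.0
```

>>> step_arm --rows '[[36, [0.2, 0, 1], 0], [36, [0, 0, 1], 0], [36, [0, 0, 1], 0], [36, [0, 0, 0.7], 0], [36, [0, 0, 0], 0]]'

```text
t: 52.08
tcp_pos: [578.5, 380.4, 66.4]
ee_rot: [-0.0, 0.625, 0.781, -0.003]
contact_force: [0.3, 0.0, -0.3]
gripper_width: 36.2
grasp_force: 0.0
```

>>> step_arm --rows '[[36, [0, 0, 0], 0], [36, [0, 0, 0], 0]]'

```text
t: 52.25
tcp_pos: [580.8, 383.2, 71.2]
ee_rot: [0.0, 0.625, 0.781, 0.001]
contact_force: [0.6, -0.4, 0.6]
gripper_width: 35.8
grasp_force: 0.0
```

```bash
cat >> h.py <<'E'
def near(P,r=32):
    d=load('wrist');w=cloud(d);m=(w[...,2]>5)&(w[...,2]<16)&(np.hypot(w[...,0]-P[0],w[...,1]-P[1])<r);p=w[m][:,:2]
    s,R=st();q=(p-s['tcp_pos'][:2])@R[:2,:2]  # tool x,y
    for a in range(-36,40,4):
        k=q[(q[:,0]>=a)&(q[:,0]<a+4)]
        if len(k)>3: print('toolx',a,len(k),'tooly',np.percentile(k[:,1],[2,50,98]).round(1))
E
python3 - <<'E'
from h import *
d=tubes();near((579,381))
E
```

```text
tube [257. 211.] 633 ctr [579.3 379.2] size [20.  46.7] axis deg -74.4 width along [20, 12, 10, 9, 8, 5] h [12, 11, 11, 10, 10, 9]
tube [ 61. 281.] 661 ctr [439.8 289.4] size [24.1 49.3] axis deg -56.6 width along [6, 7, 9, 9, 17, 22] h [10, 11, 11, 11, 12, 1]
t52.30 tcp [580.9 383.5  71.6] ytool deg 12.7 tilt [ 0.002  0.001 -1.   ] q [-0.47  0.75 -0.25  1.57  0.22  0.85 -0.58] F [-0.2  0.5  0.3] w 36.2 g 0.0
toolx -24 16 tooly [-0.5  1.6  3.2]
toolx -20 30 tooly [-0.7  1.2  4. ]
toolx -16 31 tooly [-1.5  1.6  4.3]
toolx -12 46 tooly [-2.4  1.5  4.7]
toolx -8 52 tooly [-3.1  0.8  5.4]
toolx -4 62 tooly [-3.6  0.8  5.4]
toolx 0 62 tooly [-3.8  0.8  5.3]
toolx 4 64 tooly [-3.8  0.7  5.3]
toolx 8 65 tooly [-4.5  0.7  5.3]
toolx 12 85 tooly [-9.2 -0.   6.7]
toolx 16 117 tooly [-9.7  0.7  8.7]
```

>>> step_arm --rows '[[36, [0.05, 0.04, 0.8], 0], [36, [0, 0, 0.8], 0], [36, [0, 0, 0.7], 0], [36, [0, 0, 0.5], 0], [36, [0, 0, 0], 0]]'

```text
t: 52.72
tcp_pos: [579.6, 383.8, 11.3]
ee_rot: [-0.0, 0.624, 0.781, -0.001]
contact_force: [-0.3, -0.2, 0.5]
gripper_width: 36.0
grasp_force: 0.0
```

>>> step_arm --rows '[[4, [0, 0, 0], 0], [4, [0, 0, 0], 0], [4, [0, 0, 0], 0], [4, [0, 0, 0], 0], [4, [0, 0, 0], 0]]'

```text
t: 53.13
tcp_pos: [580.5, 384.5, 14.1]
ee_rot: [0.0, 0.624, 0.781, 0.0]
contact_force: [-0.8, -0.3, 0.1]
gripper_width: 11.2
grasp_force: 31.8
```

>>> step_arm --rows '[[4, [0, 0, -0.3], 0], [4, [0, 0, -0.7], 0], [4, [0, 0, -1], 0], [4, [0, 0, -1], 0], [4, [0, 0, -1], 0]]'

```text
t: 53.55
tcp_pos: [580.6, 384.6, 96.3]
ee_rot: [0.0, 0.624, 0.781, 0.001]
contact_force: [0.6, 0.4, 0.1]
gripper_width: 11.6
grasp_force: 31.8
```

>>> step_arm --rows '[[4, [0, 0, -1], 0], [4, [0, 0, -1], 0], [4, [0, 0, -1], 0], [4, [0, 0, -1], 0], [4, [0, 0, -1], 0]]'

```text
t: 53.97
tcp_pos: [580.4, 384.5, 196.7]
ee_rot: [0.0, 0.624, 0.781, 0.001]
contact_force: [0.5, -0.3, 1.1]
gripper_width: 12.1
grasp_force: 31.8
```

Run:
```python
from h import *
go(566,43.2)
```

```text
t53.97 tcp [580.4 384.5 196.7] ytool deg 12.7 tilt [ 0.001  0.001 -1.   ] q [-0.45  0.61 -0.28  1.5   0.18  1.05 -0.54] F [ 0.5 -0.3  1.1] w 12.1 g 31.8
shift/20 [-16.489  -4.462  -0.017]
```

>>> step_arm --rows '[[4, [-0.7, -0.26, 0], 0], [4, [-1, -0.28, 0], 0], [4, [-1, -0.28, 0], 0], [4, [-1, -0.28, 0], 0], [4, [-1, -0.28, 0], 0]]'

```text
t: 54.38
tcp_pos: [574.2, 285.9, 195.7]
ee_rot: [0.0, 0.624, 0.781, 0.001]
contact_force: [0.4, -0.7, -0.6]
gripper_width: 11.5
grasp_force: 31.8
```

>>> step_arm --rows '[[4, [-1, -0.28, 0], 0], [4, [-1, -0.28, 0], 0], [4, [-1, -0.28, 0], 0], [4, [-1, -0.28, 0], 0], [4, [-1, -0.28, 0], 0]]'

```text
t: 54.8
tcp_pos: [568.9, 182.1, 195.6]
ee_rot: [0.001, 0.624, 0.781, 0.001]
contact_force: [-0.4, -0.3, 0.3]
gripper_width: 11.6
grasp_force: 31.8
```

>>> step_arm --rows '[[4, [-1, -0.28, 0], 0], [4, [-1, -0.28, 0], 0], [4, [-1, -0.28, 0], 0], [4, [-1, -0.28, 0], 0], [4, [-1, -0.28, 0], 0]]'

```text
t: 55.22
tcp_pos: [563.7, 78.4, 195.6]
ee_rot: [0.001, 0.624, 0.781, 0.001]
contact_force: [-0.3, 0.1, -0.7]
gripper_width: 11.4
grasp_force: 31.8
```

>>> step_arm --rows '[[4, [-1, -0.28, 0], 0], [4, [-0.5, 0, 0], 0], [4, [0, 0, 0], 0], [4, [0, 0, 0], 0], [4, [0, 0, 0], 0]]'

```text
t: 55.63
tcp_pos: [564.9, 50.6, 194.4]
ee_rot: [-0.0, 0.624, 0.782, 0.001]
contact_force: [-0.2, 0.7, 0.8]
gripper_width: 11.0
grasp_force: 31.8
```

Run:
```python
from h import *
go(566-.9,43.2+3.9,132)
```

```text
t55.63 tcp [564.9  50.6 194.4] ytool deg 12.8 tilt [ 0.001  0.001 -1.   ] q [ 0.05  0.4  -0.25  1.84  0.12  0.91 -0.03] F [-0.2  0.7  0.8] w 11.0 g 31.8
shift/20 [-0.174 -0.029  3.122]
```

>>> step_arm --rows '[[4, [-0.17, -0.03, 1], 0], [4, [0, 0, 1], 0], [4, [0, 0, 0.7], 0], [4, [0, 0, 0.4], 0], [4, [0, 0, 0], 0]]'

```text
t: 56.05
tcp_pos: [563.7, 46.7, 130.2]
ee_rot: [-0.001, 0.624, 0.782, -0.001]
contact_force: [0.1, -0.1, 0.3]
gripper_width: 11.4
grasp_force: 31.8
```

>>> step_arm --rows '[[20, [0, 0, 0], 0], [20, [0, 0, 0], 0], [20, [0, 0, 0], 0], [20, [0, 0, 0], 0], [20, [0, 0, -0.3], 0]]'

```text
t: 56.47
tcp_pos: [564.5, 45.2, 137.8]
ee_rot: [-0.0, 0.624, 0.781, -0.0]
contact_force: [-0.4, 1.1, -0.2]
gripper_width: 20.3
grasp_force: 0.0
```

>>> step_arm --rows '[[20, [0, 0, -0.8], 0], [20, [0, 0, -1], 0], [20, [0, 0, -1], 0], [40, [0, 0, -1], 0], [40, [0.5, 0, 0], 0]]'

```text
t: 56.88
tcp_pos: [565.6, 53.4, 218.8]
ee_rot: [0.003, 0.626, 0.78, 0.002]
contact_force: [0.1, 0.2, 0.9]
gripper_width: 39.8
grasp_force: 0.0
```

>>> step_arm --rows '[[40, [1, -0.28, 0], 0], [40, [1, -0.28, 0], 0], [40, [1, -0.28, 0], 0], [40, [1, -0.28, 0], 0], [40, [1, -0.28, 0], 0]]'

```text
t: 57.3
tcp_pos: [512.6, 147.5, 214.2]
ee_rot: [0.0, 0.624, 0.781, 0.0]
contact_force: [-0.4, -0.7, 0.3]
gripper_width: 39.9
grasp_force: 0.0
```

>>> step_arm --rows '[[40, [1, -0.28, 0], 0], [40, [1, -0.28, 0], 0], [40, [1, -0.28, 0], 0], [40, [1, -0.28, 0], 0], [40, [1, -0.28, 0], 0]]'

```text
t: 57.72
tcp_pos: [463.2, 238.9, 214.2]
ee_rot: [0.0, 0.624, 0.781, 0.0]
contact_force: [0.8, 0.8, -0.1]
gripper_width: 39.9
grasp_force: 0.0
```

>>> step_arm --rows '[[40, [1, -0.28, 0], 0], [40, [1, -0.28, 0], -1], [40, [0, 0, 0], -1], [40, [0, 0, 0], -1], [40, [0, 0, 0], -1]]'

```text
t: 58.13
tcp_pos: [443.6, 275.4, 214.0]
ee_rot: [0.0, 0.506, 0.862, 0.0]
contact_force: [0.2, -0.3, 0.2]
gripper_width: 39.8
grasp_force: 0.0
```

>>> step_arm --rows '[[40, [0, 0, 0], -1], [40, [0, 0, 0], -0.2], [40, [0, 0, 0], 0]]'

```text
t: 58.38
tcp_pos: [444.1, 274.7, 214.0]
ee_rot: [-0.0, 0.473, 0.881, 0.0]
contact_force: [0.0, -0.8, 0.2]
gripper_width: 40.2
grasp_force: 0.0
```

Run:
```python
from h import *
d=tubes();go(437,288,65,33)
```

```text
tube [257. 160.] 255 ctr [437.8 293. ] size [14.2 44.2] axis deg -55.9 width along [6, 8, 9, 9, 12, 14] h [9, 10, 11, 11, 12, 12]
tube [340. 255.] 210 ctr [612.5 247.8] size [58.9 12.1] axis deg 29.1 width along [4, 2, 2, 3, 4, 4] h [23, 22, 23, 23, 20, 22]
t58.43 tcp [444.1 274.6 213.9] ytool deg 33.5 tilt [-0.  0. -1.] q [-0.26  0.33 -0.43  1.92  0.17  0.93 -0.18] F [-0.4 -0.1  0.2] w 40.2 g 0.0
shift/20 [0.757 0.074 7.447]
roll/4 (half-turn ok) 0.125
```

>>> step_arm --rows '[[40, [0.69, 0.2, 0.5], 0], [40, [0, 0, 1], 0], [40, [0, 0, 1], 0], [40, [0, 0, 1], 0], [40, [0, 0, 1], 0]]'

```text
t: 58.85
tcp_pos: [440.0, 288.3, 123.2]
ee_rot: [0.0, 0.473, 0.881, 0.0]
contact_force: [0.9, 0.2, 0.8]
gripper_width: 40.1
grasp_force: 0.0
```

>>> step_arm --rows '[[40, [0, 0, 1], 0], [40, [0, 0, 1], 0], [40, [0, 0, 0.8], 0], [40, [0, 0, 0], 0], [40, [0, 0, 0], 0]]'

```text
t: 59.27
tcp_pos: [439.5, 288.1, 67.5]
ee_rot: [-0.0, 0.473, 0.881, -0.001]
contact_force: [-0.1, 0.4, -0.4]
gripper_width: 39.9
grasp_force: 0.0
```

>>> step_arm --rows '[[40, [0, 0, 0], 0]]'

```text
t: 59.35
tcp_pos: [440.4, 288.6, 68.7]
ee_rot: [0.0, 0.473, 0.881, 0.001]
contact_force: [0.8, 0.7, 0.6]
gripper_width: 40.4
grasp_force: 0.0
```

Run:
```python
from h import *
d=tubes();near((438,292))
```

```text
tube [251. 212.] 697 ctr [438.9 292.9] size [19.9 48. ] axis deg -53.8 width along [5, 8, 9, 9, 12, 20] h [10, 10, 11, 11, 12, 12]
tube [361. 357.] 332 ctr [522.5 270.9] size [ 17.4 155.4] axis deg -33.0 width along [0, 0, 0, 0, 0, 0] h [0, 0, 0, 0, 0, 0]
t59.40 tcp [440.7 288.7  69.1] ytool deg 33.5 tilt [ 0.002  0.001 -1.   ] q [-0.36  0.55 -0.35  2.    0.31  0.64 -0.33] F [ 0.7 -0.1  0.1] w 39.9 g 0.0
toolx -16 14 tooly [-10.1  -4.5   2.6]
toolx -12 109 tooly [-11.   -1.8   8. ]
toolx -8 85 tooly [-8.7 -3.3  2.8]
toolx -4 72 tooly [-7.9 -3.3  2. ]
toolx 0 68 tooly [-7.8 -2.6  1.7]
toolx 4 65 tooly [-7.8 -3.3  1.2]
toolx 8 69 tooly [-7.8 -3.3  1.2]
toolx 12 63 tooly [-7.  -2.5  1. ]
toolx 16 55 tooly [-7.  -3.2  0.4]
toolx 20 42 tooly [-6.2 -3.2 -0.9]
toolx 24 39 tooly [-5.4 -3.2 -1.1]
toolx 28 10 tooly [-4.7 -3.2 -1.9]
```

>>> step_arm --rows '[[40, [0.1, -0.16, 0.8], 0], [40, [0, 0, 0.8], 0], [40, [0, 0, 0.7], 0], [40, [0, 0, 0.4], 0], [40, [0, 0, 0], 0]]'

```text
t: 59.82
tcp_pos: [436.0, 287.7, 13.4]
ee_rot: [-0.0, 0.473, 0.881, -0.001]
contact_force: [0.2, -0.2, -0.3]
gripper_width: 40.2
grasp_force: 0.0
```

>>> step_arm --rows '[[4, [0, 0, 0], 0], [4, [0, 0, 0], 0], [4, [0, 0, 0], 0], [4, [0, 0, 0], 0], [4, [0, 0, 0], 0]]'

```text
t: 60.23
tcp_pos: [437.0, 288.5, 15.1]
ee_rot: [0.001, 0.473, 0.881, 0.001]
contact_force: [-1.0, -0.3, 6.4]
gripper_width: 11.5
grasp_force: 33.2
```

>>> step_arm --rows '[[4, [0, 0, -0.3], 0], [4, [0, 0, -0.7], 0], [4, [0, 0, -1], 0], [4, [0, 0, -1], 0], [4, [0, 0, -1], 0]]'

```text
t: 60.65
tcp_pos: [436.0, 287.8, 95.0]
ee_rot: [-0.0, 0.473, 0.881, -0.0]
contact_force: [0.6, 0.5, -0.5]
gripper_width: 11.3
grasp_force: 32.4
```

>>> step_arm --rows '[[4, [0, 0, -1], 0], [4, [0, 0, -1], 0], [4, [0, 0, -1], 0], [4, [0, 0, -1], 0], [4, [0, 0, -1], 0]]'

```text
t: 61.07
tcp_pos: [435.9, 287.8, 195.3]
ee_rot: [0.0, 0.473, 0.881, -0.0]
contact_force: [1.1, 0.1, 0.0]
gripper_width: 11.4
grasp_force: 32.4
```

Run:
```python
from h import *
# tube centre lies at tool x +5 from TCP
s,R=st();go(*(np.array([566,43.2])-5*R[:2,0]))
```

```text
t61.07 tcp [435.9 287.8 195.3] ytool deg 33.5 tilt [ 0. -0. -1.] q [-0.29  0.35 -0.44  1.93  0.19  0.89 -0.23] F [1.1 0.1 0. ] w 11.4 g 32.4
t61.07 tcp [435.9 287.8 195.3] ytool deg 33.5 tilt [ 0. -0. -1.] q [-0.29  0.35 -0.44  1.93  0.19  0.89 -0.23] F [1.1 0.1 0. ] w 11.4 g 32.4
shift/20 [-1.4036e+01 -1.3310e+00  3.0000e-03]
```

>>> step_arm --rows '[[4, [-0.5, -0.1, 0], 0], [4, [-1, -0.1, 0], 0], [4, [-1, -0.1, 0], 0], [4, [-1, -0.1, 0], 0], [4, [-1, -0.1, 0], 0]]'

```text
t: 61.48
tcp_pos: [477.6, 205.8, 193.6]
ee_rot: [-0.0, 0.473, 0.881, -0.0]
contact_force: [0.8, -0.1, 1.0]
gripper_width: 11.4
grasp_force: 32.4
```

>>> step_arm --rows '[[4, [-1, -0.1, 0], 0], [4, [-1, -0.1, 0], 0], [4, [-1, -0.1, 0], 0], [4, [-1, -0.1, 0], 0], [4, [-1, -0.1, 0], 0]]'

```text
t: 61.9
tcp_pos: [524.4, 116.9, 193.5]
ee_rot: [-0.0, 0.473, 0.881, -0.0]
contact_force: [0.5, 0.6, 0.0]
gripper_width: 11.2
grasp_force: 32.4
```

>>> step_arm --rows '[[4, [-1, -0.1, 0], 0], [4, [-1, -0.1, 0], 0], [4, [-1, -0.1, 0], 0], [4, [-1, 0, 0], 0], [4, [-0.5, 0, 0], 0]]'

```text
t: 62.32
tcp_pos: [569.7, 36.8, 193.4]
ee_rot: [0.0, 0.475, 0.88, -0.001]
contact_force: [-0.5, -0.9, 0.5]
gripper_width: 11.1
grasp_force: 32.4
```

>>> step_arm --rows '[[4, [0, 0, 0], 0], [4, [0, 0, 0], 0], [4, [0, 0, 0], 0]]'

```text
t: 62.57
tcp_pos: [568.3, 41.5, 193.7]
ee_rot: [-0.001, 0.472, 0.881, 0.0]
contact_force: [-0.4, 0.4, -0.0]
gripper_width: 11.5
grasp_force: 32.4
```

Run:
```python
from h import *
s,R=st();go(*(np.array([566,43.2])-5*R[:2,0]),132)
```

```text
t62.57 tcp [568.3  41.5 193.7] ytool deg 33.6 tilt [-0.001  0.001 -1.   ] q [ 0.13  0.42 -0.33  1.83  0.16  0.92  0.32] F [-0.4  0.4 -0. ] w 11.5 g 32.4
t62.57 tcp [568.3  41.5 193.7] ytool deg 33.6 tilt [-0.001  0.001 -1.   ] q [ 0.13  0.42 -0.33  1.83  0.16  0.92  0.32] F [-0.4  0.4 -0. ] w 11.5 g 32.4
shift/20 [-0.119 -0.051  3.086]
```

>>> step_arm --rows '[[4, [-0.12, -0.05, 1], 0], [4, [0, 0, 1], 0], [4, [0, 0, 0.7], 0], [4, [0, 0, 0.4], 0], [4, [0, 0, 0], 0]]'

```text
t: 62.98
tcp_pos: [568.0, 38.8, 130.3]
ee_rot: [-0.002, 0.472, 0.881, -0.001]
contact_force: [0.0, -0.7, 0.2]
gripper_width: 11.6
grasp_force: 32.4
```

>>> step_arm --rows '[[20, [0, 0, 0], 0], [20, [0, 0, 0], 0], [20, [0, 0, 0], 0], [20, [0, 0, 0], 0], [20, [0, 0, -0.3], 0]]'

```text
t: 63.4
tcp_pos: [569.2, 37.5, 137.8]
ee_rot: [-0.0, 0.473, 0.881, -0.0]
contact_force: [-0.5, 0.3, 0.0]
gripper_width: 20.3
grasp_force: 0.0
```

>>> step_arm --rows '[[20, [0, 0, -0.8], 0], [20, [0, 0, -1], 0], [20, [0, 0, -1], 0], [80, [0, 0, -1], 0], [80, [0, 0, 0], 0]]'

```text
t: 63.82
tcp_pos: [572.2, 38.1, 218.9]
ee_rot: [0.004, 0.473, 0.881, 0.002]
contact_force: [0.6, 0.7, 1.5]
gripper_width: 43.1
grasp_force: 0.0
```

>>> step_arm --rows '[[80, [-1, 0, 0], 0], [80, [-1, 0, 0], 0], [80, [-1, 0, 0], 0], [80, [0, 0, 0], 0], [80, [0, 0, 0], 0]]'

```text
t: 64.23
tcp_pos: [602.8, -13.5, 213.7]
ee_rot: [-0.0, 0.474, 0.88, -0.0]
contact_force: [-0.1, 0.9, -0.1]
gripper_width: 80.1
grasp_force: 0.0
```

Run:
```python
from h import *
st()
d=cap('wrist');w=cloud(d);f=cv2.cvtColor(d['frame'],cv2.COLOR_RGB2BGR)
m=(w[...,2]<110)&(np.hypot(w[...,0]-566,w[...,1]-43.2)<27);print('in pot z pct',np.percentile(w[m][:,2],[1,25,50,75,99]).round())
u,v=map(int,proj(d,[566,43.2,100]));print(u,v)
a=f[max(v-90,0):v+90,max(u-90,0):u+90]
d2=cap('scene','sc2');b=cv2.imread('pics/sc2.png')[190:350,120:330]
cv2.imwrite('pics/c5.png',np.hstack([cv2.resize(a,(390,390)),cv2.resize(b,(400,390))]))
```

```text
t64.23 tcp [602.8 -13.5 213.7] ytool deg 33.4 tilt [-0. -0. -1.] q [ 0.2   0.44 -0.31  1.73  0.16  0.99  0.42] F [-0.1  0.9 -0.1] w 80.1 g 0.0
in pot z pct [28. 30. 31. 40. 54.]
254 120
```

View pics/c5.png

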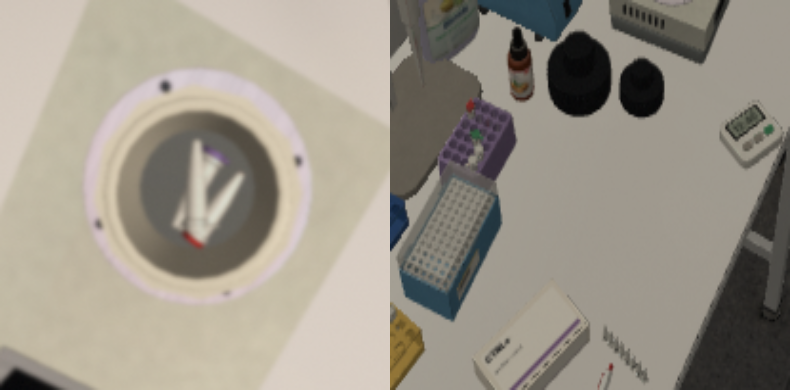

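The left crop shows all three tubes in the pot, around (205,195). The right crop shows no tubes left on the bench and the big cap at (578,75). Next I fetch the cap, keeping the jaw angle unchanged throughout so that it goes back at the angle at which it came off.

>>> step_arm --rows '[[80, [0.96, 0.79, 0], 0], [80, [0.96, 0.79, 0], 0], [80, [0.96, 0.79, 0], 0], [80, [0.96, 0.79, 0], 0], [80, [0.96, 0.79, 0], 0]]'

```text
t: 64.75
tcp_pos: [614.8, 113.8, 214.1]
ee_rot: [-0.0, 0.472, 0.881, 0.0]
contact_force: [-0.4, -0.1, 0.7]
gripper_width: 80.1
grasp_force: 0.0
```

>>> step_arm --rows '[[80, [0.96, 0.79, 0], 0], [80, [0.96, 0.79, 0], 0], [80, [0.96, 0.79, 0], 0], [80, [0.96, 0.79, 0], 0], [80, [0, 0, 0], 0]]'

```text
t: 65.17
tcp_pos: [623.7, 218.7, 214.2]
ee_rot: [-0.001, 0.469, 0.883, 0.002]
contact_force: [-1.0, 0.3, -0.2]
gripper_width: 79.8
grasp_force: 0.0
```

>>> step_arm --rows '[[80, [0, 0, 0], 0], [80, [0, 0, 0], 0], [80, [0, 0, 0], 0], [80, [0, 0, 0], 0]]'

```text
t: 65.5
tcp_pos: [626.0, 208.8, 214.0]
ee_rot: [0.0, 0.474, 0.881, -0.0]
contact_force: [-0.0, -0.6, -0.0]
gripper_width: 80.0
grasp_force: 0.0
```

Run:
```python
from h import *
d=cap('wrist');w=cloud(d)
m=(abs(w[...,2]-69)<4)&(np.hypot(w[...,0]-627,w[...,1]-209)<40);p=w[m]
print(len(p), (cv2.minEnclosingCircle(p[:,:2].astype(np.float32)),p[:,2].mean()) if len(p) else '')
go(627,209.3,52)
```

```text
1236 (((626.0147094726562, 211.17286682128906), 21.897254943847656), np.float64(68.05924830088358))
t65.55 tcp [626.1 208.9 214. ] ytool deg 33.4 tilt [ 0.    -0.001 -1.   ] q [-0.14  0.54 -0.34  1.58  0.2   1.05  0.06] F [-0.4  0.1  0.9] w 79.7 g 0.0
shift/20 [-6.0e-03  5.1e-02  8.1e+00]
```

>>> step_arm --rows '[[58, [0.05, 0.03, 0.5], 0], [58, [0, 0, 1], 0], [58, [0, 0, 1], 0], [58, [0, 0, 1], 0], [58, [0, 0, 1], 0]]'

```text
t: 65.97
tcp_pos: [625.7, 210.8, 122.4]
ee_rot: [-0.0, 0.474, 0.881, -0.0]
contact_force: [0.4, -0.2, -0.5]
gripper_width: 57.9
grasp_force: 0.0
```

>>> step_arm --rows '[[58, [0, 0, 1], 0], [58, [0, 0, 1], 0], [58, [0, 0, 0.9], 0], [58, [0, 0, 0.5], 0], [58, [0, 0, 0.2], 0]]'

```text
t: 66.38
tcp_pos: [624.6, 210.5, 49.5]
ee_rot: [-0.001, 0.473, 0.881, -0.001]
contact_force: [-0.3, 0.4, 0.6]
gripper_width: 57.9
grasp_force: 0.0
```

>>> step_arm --rows '[[35, [0, 0, 0], 0], [35, [0, 0, 0], 0], [35, [0, 0, 0], 0], [35, [0, 0, 0], 0], [35, [0, 0, 0], 0]]' --grip_force 60

```text
t: 66.8
tcp_pos: [626.3, 211.5, 52.8]
ee_rot: [0.0, 0.473, 0.881, 0.0]
contact_force: [-0.4, -0.2, -2.0]
gripper_width: 42.6
grasp_force: 60.9
```

>>> step_arm --rows '[[35, [0, 0, -0.3], 0], [35, [0, 0, -0.7], 0], [35, [0, 0, -1], 0], [35, [0, 0, -1], 0], [35, [0, 0, -1], 0]]'

```text
t: 67.22
tcp_pos: [626.1, 211.5, 134.2]
ee_rot: [0.0, 0.473, 0.881, 0.0]
contact_force: [0.5, -0.1, -0.7]
gripper_width: 42.5
grasp_force: 61.0
```

>>> step_arm --rows '[[35, [0, 0, -1], 0], [35, [0, 0, -1], 0], [35, [0, 0, -1], 0], [35, [0, 0, -0.5], 0], [35, [0, 0, 0], 0]]'

```text
t: 67.63
tcp_pos: [627.5, 212.2, 206.1]
ee_rot: [0.002, 0.473, 0.881, 0.002]
contact_force: [0.0, -0.1, -2.4]
gripper_width: 42.0
grasp_force: 61.0
```

Run:
```python
from h import *
go(566.4,43.4)
```

```text
t67.63 tcp [627.5 212.2 206.1] ytool deg 33.5 tilt [ 0.006  0.002 -1.   ] q [-0.14  0.55 -0.34  1.59  0.2   1.03  0.05] F [ 0.  -0.1 -2.4] w 42.0 g 61.0
shift/20 [-5.35  -7.205 -0.036]
```

>>> step_arm --rows '[[35, [-0.4, -0.5, 0], 0], [35, [-0.7, -0.95, 0], 0], [35, [-0.7, -0.95, 0], 0], [35, [-0.7, -0.95, 0], 0], [35, [-0.7, -0.95, 0], 0]]'

```text
t: 68.05
tcp_pos: [587.6, 108.2, 200.0]
ee_rot: [-0.001, 0.473, 0.881, -0.001]
contact_force: [0.9, -0.3, -0.4]
gripper_width: 42.5
grasp_force: 61.2
```

>>> step_arm --rows '[[35, [-0.7, -0.95, 0], 0], [35, [-0.7, -0.95, 0], 0], [35, [-0.5, -0.7, 0], 0], [35, [-0.2, -0.3, 0], 0], [35, [0, 0, 0], 0]]'

```text
t: 68.47
tcp_pos: [562.9, 40.6, 200.8]
ee_rot: [-0.001, 0.475, 0.88, -0.001]
contact_force: [0.3, 0.8, -0.9]
gripper_width: 42.6
grasp_force: 61.2
```

>>> step_arm --rows '[[35, [0, 0, 0], 0], [35, [0, 0, 0], 0], [35, [0, 0, 0], 0], [35, [0, 0, 0], 0]]'

```text
t: 68.8
tcp_pos: [564.5, 44.8, 201.8]
ee_rot: [-0.0, 0.472, 0.881, 0.0]
contact_force: [0.1, 0.3, -1.1]
gripper_width: 42.4
grasp_force: 61.2
```

Run:
```python
from h import *
go(566.4,43.6,162)
```

```text
t68.80 tcp [564.5  44.8 201.8] ytool deg 33.6 tilt [-0.  0. -1.] q [ 0.13  0.4  -0.33  1.83  0.16  0.93  0.31] F [ 0.1  0.3 -1.1] w 42.4 g 61.2
shift/20 [-0.104  0.047  1.989]
```

>>> step_arm --rows '[[35, [-0.1, 0.05, 0], 0], [35, [0, 0, 0.5], 0], [35, [0, 0, 0.6], 0], [35, [0, 0, 0.5], 0], [35, [0, 0, 0.3], 0]]'

```text
t: 69.22
tcp_pos: [565.1, 42.2, 161.5]
ee_rot: [-0.001, 0.473, 0.881, -0.001]
contact_force: [-0.3, -0.6, -1.9]
gripper_width: 42.3
grasp_force: 61.2
```

>>> step_arm --rows '[[35, [0, 0, 0.1], 0], [35, [0, 0, 0], 0], [35, [0, 0, 0], 0], [35, [0, 0, 0], 0]]'

```text
t: 69.55
tcp_pos: [566.5, 42.4, 162.3]
ee_rot: [0.0, 0.473, 0.881, 0.0]
contact_force: [-0.3, 1.1, -2.6]
gripper_width: 42.5
grasp_force: 61.2
```

>>> step_arm --rows '[[35, [0, 0, 0.05], 0], [35, [0, 0, 0.05], 0], [35, [0, 0, 0.05], 0], [35, [0, 0, 0], 0], [35, [0, 0, 0], 0]]'

```text
t: 69.97
tcp_pos: [566.4, 42.4, 159.1]
ee_rot: [0.0, 0.473, 0.881, 0.0]
contact_force: [-0.3, 0.1, -0.3]
gripper_width: 42.3
grasp_force: 61.2
```

```bash
python3 -c "
from h import *
st()"
```

```text
t69.97 tcp [566.4  42.4 159.1] ytool deg 33.5 tilt [ 0. -0. -1.] q [ 0.12  0.46 -0.32  1.86  0.18  0.85  0.29] F [-0.3  0.1 -0.3] w 42.3 g 61.2
```

>>> step_arm --rows '[[35, [0, 0, 0.05], 0], [35, [0, 0, 0.05], 0], [35, [0, 0, 0], 0], [35, [0, 0, 0], 0]]'

```text
t: 70.3
tcp_pos: [566.7, 42.2, 158.6]
ee_rot: [0.001, 0.473, 0.881, -0.0]
contact_force: [-4.1, -0.8, 10.3]
gripper_width: 42.1
grasp_force: 62.7
```

```bash
python3 -c "
from h import *
st()"
```

```text
t70.30 tcp [566.7  42.2 158.6] ytool deg 33.5 tilt [ 0.001 -0.001 -1.   ] q [ 0.12  0.46 -0.32  1.86  0.19  0.85  0.29] F [-4.1 -0.8 10.3] w 42.1 g 62.7
```

Contact at the height where it came off (origin about 106 mm). I release, retract and check.

>>> step_arm --rows '[[35, [0, 0, -0.06], 0], [70, [0, 0, 0], 0], [70, [0, 0, 0], 0], [70, [0, 0, 0], 0], [70, [0, 0, 0], 0]]'

```text
t: 70.72
tcp_pos: [566.3, 42.4, 157.9]
ee_rot: [-0.0, 0.473, 0.881, -0.0]
contact_force: [0.3, -0.0, -0.5]
gripper_width: 70.2
grasp_force: 0.0
```

>>> step_arm --rows '[[70, [0, 0, -0.3], 0], [70, [0, 0, -0.7], 0], [70, [0, 0, -1], 0], [70, [0, 0, -1], 0], [70, [0, 0, -0.5], 0]]'

```text
t: 71.13
tcp_pos: [567.4, 42.6, 230.8]
ee_rot: [0.001, 0.473, 0.881, 0.001]
contact_force: [0.6, -0.3, -0.2]
gripper_width: 69.9
grasp_force: 0.0
```

>>> step_arm --rows '[[20, [0, 0, 0], 1], [20, [0, 0, 0], 1], [20, [0, 0, 0], 1], [20, [0, 0, 0], 1], [20, [0, 0, 0], 0]]'

```text
t: 71.55
tcp_pos: [566.2, 42.3, 228.1]
ee_rot: [0.0, 0.592, 0.806, -0.0]
contact_force: [-0.1, 0.2, 1.5]
gripper_width: 20.4
grasp_force: 0.0
```

>>> step_arm --rows '[[20, [0, 0, 0], 0], [20, [0, 0, 0], 0], [20, [0, 0, 0], 0]]'

```text
t: 71.8
tcp_pos: [566.2, 42.4, 228.1]
ee_rot: [-0.0, 0.591, 0.807, -0.0]
contact_force: [-0.1, -0.3, 0.3]
gripper_width: 20.1
grasp_force: 0.0
```

Run:
```python
from h import *
st();d=cap('wrist');w=cloud(d)
m=(w[...,2]>168)&(w[...,2]<185)&(np.hypot(w[...,0]-566,w[...,1]-43)<30);p=w[m]
print(len(p),cv2.minEnclosingCircle(p[:,:2].astype(np.float32)));A=np.c_[p[:,:2]-p[:,:2].mean(0),np.ones(len(p))];print('plane',np.linalg.lstsq(A,p[:,2],rcond=None)[0])
```

```text
t71.80 tcp [566.2  42.4 228.1] ytool deg 17.6 tilt [-0.  0. -1.] q [ 0.09  0.37 -0.28  1.81  0.12  0.98  0.07] F [-0.1 -0.3  0.3] w 20.1 g 0.0
2530 ((567.143310546875, 42.07025146484375), 22.471710205078125)
plane [ 1.15571825e-02 -3.89344850e-02  1.75111894e+02]
```

>>> step_arm --rows '[[20, [-0.6, -0.05, -0.5], 0], [20, [-1, -0.06, 0], 0], [20, [-1, -0.06, 0], 0], [20, [-1, -0.06, 0], 0], [20, [-1, -0.06, 0], 0]]'

```text
t: 72.27
tcp_pos: [588.6, -48.0, 238.2]
ee_rot: [0.0, 0.591, 0.807, 0.0]
contact_force: [0.5, 0.6, -0.2]
gripper_width: 20.1
grasp_force: 0.0
```

>>> step_arm --rows '[[20, [-1, -0.06, 0], -0.45], [20, [-1, 0, 0], -1], [20, [-0.3, 0, 0], -1], [20, [0, 0, 0], -1], [20, [0, 0, 0], -1]]'

```text
t: 72.68
tcp_pos: [602.3, -92.0, 237.9]
ee_rot: [-0.0, 0.458, 0.889, -0.0]
contact_force: [-0.4, 0.2, 0.6]
gripper_width: 19.9
grasp_force: 0.0
```

>>> step_arm --rows '[[20, [0, 0, 0], -1], [20, [0, 0, 0], -1], [20, [0, 0, 0], -1], [20, [0, 0, 0], -1], [20, [0, 0, 0], -1]]'

```text
t: 73.1
tcp_pos: [602.3, -91.0, 238.1]
ee_rot: [-0.0, 0.296, 0.955, 0.0]
contact_force: [0.2, 0.6, 0.4]
gripper_width: 20.1
grasp_force: 0.0
```

>>> step_arm --rows '[[20, [0, 0, 0], -1], [20, [0, 0, 0], -1], [20, [0, 0, 0], -1], [20, [0, 0, 0], -1], [20, [0, 0, 0], -1]]'

```text
t: 73.52
tcp_pos: [602.3, -91.1, 238.0]
ee_rot: [-0.0, 0.126, 0.992, 0.0]
contact_force: [0.3, -0.9, 0.4]
gripper_width: 19.8
grasp_force: 0.0
```

>>> step_arm --rows '[[20, [0, 0, 0], -1], [20, [0, 0, 0], -1], [20, [0, 0, 0], -1], [20, [0, 0, 0], -1], [20, [0, 0, 0], -1]]'

```text
t: 73.93
tcp_pos: [602.2, -91.0, 238.0]
ee_rot: [-0.0, -0.048, 0.999, 0.0]
contact_force: [1.0, 0.1, -0.3]
gripper_width: 19.8
grasp_force: 0.0
```

>>> step_arm --rows '[[25, [0, 0, 0], 0], [25, [0, 0, 0], 0], [25, [0, 0, 0], 0]]'

```text
t: 74.18
tcp_pos: [602.3, -91.1, 238.1]
ee_rot: [-0.0, -0.046, 0.999, -0.0]
contact_force: [0.3, 0.4, -0.7]
gripper_width: 25.0
grasp_force: 0.0
```

Run:
```python
from h import *
st();d=cap('wrist','w4');w=cloud(d)
m=(abs(w[...,2]-64)<4)&(abs(w[...,0]-570)<110)&(abs(w[...,1])<160)&(d['frame'].min(-1)>100)
m=cv2.morphologyEx(m.astype(np.uint8),cv2.MORPH_OPEN,np.ones((3,3)))
print('deck',cv2.minAreaRect(w[(m>0)&~np.isnan(w[...,0])][:,:2].astype(np.float32)))
for a,b in((96,101),(101,108),(108,114),(114,121),(121,126),(126,132)):
    q=w[(w[...,2]>=a)&(w[...,2]<b)&(abs(w[...,0]-565)<60)&(abs(w[...,1]+90)<40)]
    if len(q): print(a,len(q),np.percentile(q[:,:2],[1,50,99],axis=0).round().tolist())
q=w[(w[...,2]>121)&(w[...,2]<132)&(abs(w[...,0]-565)<60)&(abs(w[...,1]+90)<40)]
if len(q)>3: print('tab',cv2.minAreaRect(q[:,:2].astype(np.float32)),q[:,2].max())
q=w[(w[...,2]>101)&(w[...,2]<108)&(abs(w[...,0]-565)<60)&(abs(w[...,1]+90)<40)]
print('cover',cv2.minAreaRect(q[:,:2].astype(np.float32)))
```

```text
t74.18 tcp [602.3 -91.1 238.1] ytool deg 95.2 tilt [-0. -0. -1.] q [ 0.47  0.46 -0.51  1.69  0.25  1.06  1.55] F [ 0.3  0.4 -0.7] w 25.0 g 0.0
deck ((569.271240234375, -15.797088623046875), (150.45777893066406, 251.1864471435547), 5.504238605499268)
96 3 [[539.0, -108.0], [539.0, -107.0], [539.0, -105.0]]
101 2046 [[537.0, -107.0], [569.0, -89.0], [598.0, -71.0]]
108 4 [[544.0, -97.0], [544.0, -96.0], [546.0, -92.0]]
114 10 [[543.0, -97.0], [544.0, -90.0], [544.0, -86.0]]
121 33 [[544.0, -97.0], [545.0, -93.0], [553.0, -85.0]]
126 131 [[544.0, -96.0], [549.0, -91.0], [553.0, -85.0]]
tab ((548.6305541992188, -90.75627899169922), (9.370559692382812, 11.445101737976074), 5.248846054077148) 128.79161641970862
cover ((567.84521484375, -88.84033203125), (61.688533782958984, 33.98693084716797), 5.377766132354736)
```

View pics/w4.png

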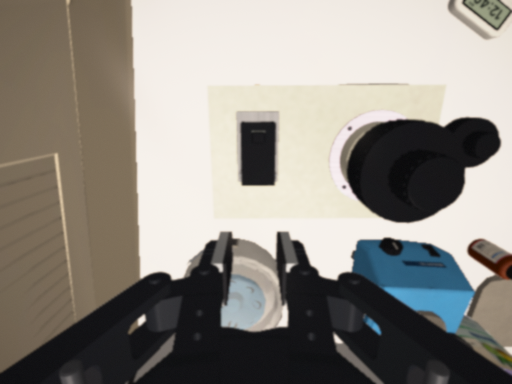

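The cover is shut at (258,152), and the cap sits on the pot at (405,170). The tab measures (548.6, -90.8), with its top at z 128. I approach and grip it.

>>> step_arm --rows '[[28, [0.9, 0.09, 0.5], 0], [28, [0.9, 0.09, 0.9], 0], [28, [0.6, 0.06, 0.9], 0], [28, [0.27, 0.02, 0.9], 0], [28, [0, 0, 0.8], 0]]'

```text
t: 74.65
tcp_pos: [547.1, -91.0, 157.4]
ee_rot: [-0.001, -0.046, 0.999, -0.0]
contact_force: [0.7, 0.8, -0.1]
gripper_width: 28.2
grasp_force: 0.0
```

>>> step_arm --rows '[[28, [0, 0, 0], 0], [28, [0, 0, 0], 0], [28, [0, 0, 0], 0], [28, [0, 0, 0], 0]]'

```text
t: 74.98
tcp_pos: [549.7, -90.6, 159.3]
ee_rot: [0.001, -0.046, 0.999, -0.0]
contact_force: [-0.5, 0.4, 0.1]
gripper_width: 28.2
grasp_force: 0.0
```

```bash
python3 -c "
from h import *
go(548.6,-90.8,124,95.45)"
```

```text
t74.98 tcp [549.7 -90.6 159.3] ytool deg 95.3 tilt [ 0.002 -0.    -1.   ] q [ 0.49  0.47 -0.49  1.88  0.29  0.86  1.52] F [-0.5  0.4  0.1] w 28.2 g 0.0
shift/20 [ 0.061 -0.002  1.767]
roll/4 (half-turn ok) -0.025
```

>>> step_arm --rows '[[28, [0.05, 0, 0.6], 0], [28, [0, 0, 0.6], 0], [28, [0, 0, 0.4], 0], [28, [0, 0, 0.15], 0], [28, [0, 0, 0], 0]]' --grip_force 20

```text
t: 75.4
tcp_pos: [546.8, -90.7, 121.6]
ee_rot: [-0.001, -0.046, 0.999, 0.0]
contact_force: [0.9, 0.1, 0.4]
gripper_width: 27.9
grasp_force: 0.0
```

>>> step_arm --rows '[[5, [0, 0, 0], 0], [5, [0, 0, 0], 0], [5, [0, 0, 0], 0], [5, [0, 0, 0], 0], [5, [0, 0, 0], 0]]'

```text
t: 75.82
tcp_pos: [548.0, -92.1, 123.3]
ee_rot: [0.0, -0.046, 0.999, -0.001]
contact_force: [1.9, -5.6, -3.2]
gripper_width: 11.2
grasp_force: 23.6
```

```bash
python3 -c "
from h import *
st()"
```

```text
t75.82 tcp [548.  -92.1 123.3] ytool deg 95.3 tilt [ 0.001 -0.001 -1.   ] q [ 0.47  0.52 -0.47  1.9   0.32  0.79  1.49] F [ 1.9 -5.6 -3.2] w 11.2 g 23.6
```

>>> step_arm --rows '[[5, [-0.255, -0.06, -0.215], 0], [5, [-0.28, 0, -0.195], 0], [5, [-0.29, 0, -0.16], 0], [5, [-0.31, 0, -0.13], 0], [5, [-0.325, 0, -0.105], 0]]'

```text
t: 76.23
tcp_pos: [577.0, -89.5, 139.7]
ee_rot: [-0.001, -0.046, 0.999, -0.0]
contact_force: [-1.8, -4.1, -1.7]
gripper_width: 11.3
grasp_force: 22.8
```

>>> step_arm --rows '[[5, [-0.325, 0, -0.065], 0], [5, [-0.335, 0, -0.035], 0], [5, [-0.33, 0, 0], 0], [5, [-0.34, 0, 0.03], 0], [5, [-0.33, 0, 0.065], 0]]'

```text
t: 76.65
tcp_pos: [611.6, -86.2, 140.2]
ee_rot: [0.001, -0.046, 0.999, -0.0]
contact_force: [-1.0, -3.7, 4.8]
gripper_width: 11.2
grasp_force: 24.0
```

>>> step_arm --rows '[[5, [-0.32, 0, 0.1], 0], [5, [-0.31, 0, 0.13], 0], [5, [0, 0, 0], 0], [5, [0, 0, 0], 0]]'

```text
t: 76.98
tcp_pos: [625.2, -84.9, 135.8]
ee_rot: [0.002, -0.046, 0.999, -0.0]
contact_force: [1.0, -4.1, 4.4]
gripper_width: 11.1
grasp_force: 24.0
```

Run:
```python
from h import *
st();d=cap('side','s2');d2=cap('scene','sc3')
u,v=map(int,proj(d,[590,-86,110]));a=cv2.imread('pics/s2.png')[max(v-60,0):v+50,u-60:u+60]
u,v=map(int,proj(d2,[590,-86,110]));b=cv2.imread('pics/sc3.png')[max(v-55,0):v+55,u-60:u+60]
cv2.imwrite('pics/c6.png',np.hstack([cv2.resize(a,(400,367)),cv2.resize(b,(400,367))]))
```

```text
t76.98 tcp [625.2 -84.9 135.8] ytool deg 95.3 tilt [ 0.005 -0.    -1.   ] q [ 0.41  0.61 -0.45  1.71  0.33  0.89  1.49] F [ 1.  -4.1  4.4] w 11.1 g 24.0
```

View pics/c6.png

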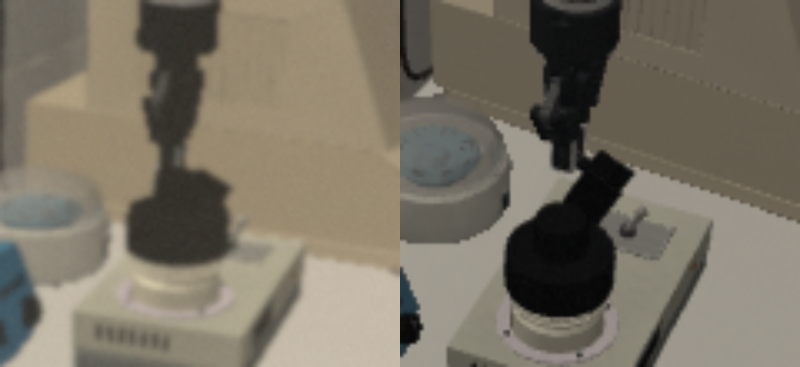

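The cover stands open at about 1.2 rad, and the toggle is visible at (635,222) in the right crop, leaning forward. I release the tab and rise.

>>> step_arm --rows '[[32, [0, 0, 0], 0], [32, [0, 0, 0], 0], [32, [0, 0, 0], 0], [32, [0, 0, -0.6], 0], [32, [0, 0, -1], 0]]'

```text
t: 77.5
tcp_pos: [620.9, -84.2, 165.1]
ee_rot: [-0.002, -0.047, 0.999, 0.001]
contact_force: [-0.1, -0.8, 0.4]
gripper_width: 31.8
grasp_force: 0.0
```

>>> step_arm --rows '[[32, [0, 0, -1], 0], [0, [0.6, 0, -0.5], 0], [0, [1, 0, 0], 0], [0, [1, 0, 0], 0], [0, [1, 0, 0], 0]]'

```text
t: 77.92
tcp_pos: [550.2, -91.1, 197.6]
ee_rot: [0.001, -0.047, 0.999, 0.0]
contact_force: [0.1, 0.6, -0.4]
gripper_width: 0.0
grasp_force: 0.0
```

>>> step_arm --rows '[[0, [1, 0, 0], 0], [0, [0.4, 0, 0], 0], [0, [0, 0, 0], 0], [0, [0, 0, 0], 0], [0, [0, 0, 0], 0]]'

```text
t: 78.33
tcp_pos: [524.2, -94.0, 197.2]
ee_rot: [0.001, -0.047, 0.999, 0.0]
contact_force: [-0.3, 0.7, -0.5]
gripper_width: 0.1
grasp_force: 0.0
```

Run:
```python
from h import *
go(524.3,-92.4,96,95.45)
for n in('wrist','scene'):
    w=cloud(cap(n)); q=w[(w[...,2]>100)&(w[...,2]<145)&(w[...,0]>530)&(w[...,0]<670)&(abs(w[...,1]+88)<26)]
    print(n,len(q),q.min(0).round() if len(q) else '',q.max(0).round() if len(q) else '')
    q=w[(w[...,2]>84)&(w[...,2]<104)&(w[...,0]>535)&(w[...,0]<580)&(abs(w[...,1]+88)<14)]
    if len(q): print('tip',len(q),q.mean(0).round(1),q[:,2].max())
```

```text
t78.33 tcp [524.2 -94.  197.2] ytool deg 95.3 tilt [ 0.002  0.    -1.   ] q [ 0.54  0.38 -0.52  1.91  0.23  0.91  1.57] F [-0.3  0.7 -0.5] w 0.1 g 0.0
shift/20 [-1.000e-03  8.000e-02  5.062e+00]
roll/4 (half-turn ok) -0.025
wrist 247 [611. -88. 122.] [644. -76. 131.]
tip 91 [550.6 -90.4  96.5] 99.67434110178186
scene 228 [ 550. -106.  100.] [650. -64. 133.]
tip 12 [553.9 -87.3  93.8] 101.73305818047656
```

>>> step_arm --rows '[[0, [0, 0.08, 0.8], 0], [0, [0, 0, 1], 0], [0, [0, 0, 1], 0], [0, [0, 0, 1], 0], [0, [0, 0, 0.8], 0]]'

```text
t: 78.85
tcp_pos: [522.9, -92.3, 103.1]
ee_rot: [-0.0, -0.047, 0.999, 0.0]
contact_force: [-0.3, 0.2, -1.0]
gripper_width: -0.3
grasp_force: 0.0
```

>>> step_arm --rows '[[0, [0, 0, 0.46], 0], [0, [0, 0, 0], 0], [0, [0, 0, 0], 0], [0, [0, 0, 0], 0]]'

```text
t: 79.18
tcp_pos: [523.6, -92.6, 96.3]
ee_rot: [0.001, -0.046, 0.999, -0.0]
contact_force: [0.2, -0.7, 0.3]
gripper_width: -0.3
grasp_force: 0.0
```

>>> step_arm --rows '[[0, [-0.3, 0, 0], 0], [0, [-0.3, 0, 0], 0], [0, [-0.3, 0, 0], 0], [0, [-0.25, 0, 0], 0], [0, [-0.25, 0, 0], 0]]'

```text
t: 79.6
tcp_pos: [551.2, -90.2, 95.8]
ee_rot: [0.0, -0.046, 0.999, -0.0]
contact_force: [-1.0, -0.7, 0.9]
gripper_width: -0.3
grasp_force: 0.8
```

>>> step_arm --rows '[[0, [-0.2, 0, 0], 0], [0, [-0.15, 0, 0], 0], [0, [0, 0, 0], 0], [0, [0, 0, 0], 0]]'

```text
t: 79.93
tcp_pos: [557.9, -89.3, 95.4]
ee_rot: [0.0, -0.046, 0.999, 0.0]
contact_force: [-0.8, 0.5, -0.7]
gripper_width: -0.0
grasp_force: 0.0
```

Run:
```python
from h import *
go(569.3-16+6.8,-15.8-1.5-71.7)
w=cloud(cap('scene')); q=w[(w[...,2]>84)&(w[...,2]<104)&(w[...,0]>545)&(w[...,0]<595)&(abs(w[...,1]+88)<12)]
print(len(q),np.percentile(q,[5,50,95],axis=0).round())
```

```text
t79.93 tcp [557.9 -89.3  95.4] ytool deg 95.3 tilt [ 0.001  0.    -1.   ] q [ 0.44  0.57 -0.44  1.9   0.35  0.75  1.47] F [-0.8  0.5 -0.7] w -0.0 g 0.0
shift/20 [-0.109  0.006  0.   ]
39 [[547. -98.  85.]
 [565. -83.  94.]
 [592. -77. 102.]]
```

>>> step_arm --rows '[[0, [-0.1, 0, 0], 0], [0, [-0.1, 0, 0], 0], [0, [-0.05, 0, 0], 0], [0, [0, 0, 0], 0]]'

```text
t: 80.32
tcp_pos: [559.8, -89.2, 94.8]
ee_rot: [-0.003, -0.046, 0.999, -0.0]
contact_force: [-7.5, -0.1, 3.8]
gripper_width: -0.0
grasp_force: 4.3
```

```bash
python3 -c "
from h import *
st()"
```

```text
t80.32 tcp [559.8 -89.2  94.8] ytool deg 95.3 tilt [-0.007 -0.001 -1.   ] q [ 0.44  0.58 -0.44  1.89  0.35  0.76  1.47] F [-7.5 -0.1  3.8] w -0.0 g 4.3
```

>>> step_arm --rows '[[0, [0.5, 0, 0], 0], [0, [1, 0, 0], 0], [0, [0.5, 0, -0.8], 0], [0, [0, 0, -1], 0], [0, [0, 0, -1], 0]]'

```text
t: 80.73
tcp_pos: [521.9, -92.7, 152.0]
ee_rot: [0.0, -0.046, 0.999, 0.0]
contact_force: [0.4, 0.2, 0.1]
gripper_width: 0.0
grasp_force: 0.0
```

>>> step_arm --rows '[[0, [0, 0, -1], 0], [0, [0, 0, -1], 0], [0, [0, 0, 0], 0], [0, [0, 0, 0], 0], [0, [0, 0, 0], 0]]'

```text
t: 81.15
tcp_pos: [522.3, -92.8, 191.1]
ee_rot: [-0.0, -0.046, 0.999, -0.0]
contact_force: [-0.4, -0.1, -0.2]
gripper_width: 0.2
grasp_force: 0.0
```

Run:
```python
from h import *
st()
d=cap('wrist','w5');w=cloud(d)
q=w[(w[...,2]>86)&(w[...,2]<104)&(w[...,0]>535)&(w[...,0]<600)&(abs(w[...,1]+88)<14)]
print('tip',len(q),np.percentile(q,[5,50,95],axis=0).round(1) if len(q) else '')
q=w[(w[...,2]>110)&(w[...,2]<140)&(w[...,0]>560)&(w[...,0]<680)&(abs(w[...,1]+85)<26)];print('cover',len(q),np.percentile(q,[1,50,99],axis=0).round() if len(q) else '')
u,v=map(int,proj(d,[575,-88,94]));print(u,v)
cv2.imwrite('pics/c7.png',cv2.resize(cv2.imread('pics/w5.png')[max(v-80,0):v+80,max(u-100,0):u+100],(600,480)))
```

```text
t81.15 tcp [522.3 -92.8 191.1] ytool deg 95.3 tilt [-0. -0. -1.] q [ 0.54  0.39 -0.52  1.92  0.24  0.9   1.56] F [-0.4 -0.1 -0.2] w 0.2 g 0.0
tip 0 
cover 243 [[605. -87. 122.]
 [617. -82. 129.]
 [634. -77. 131.]]
252 253
```

View pics/c7.png

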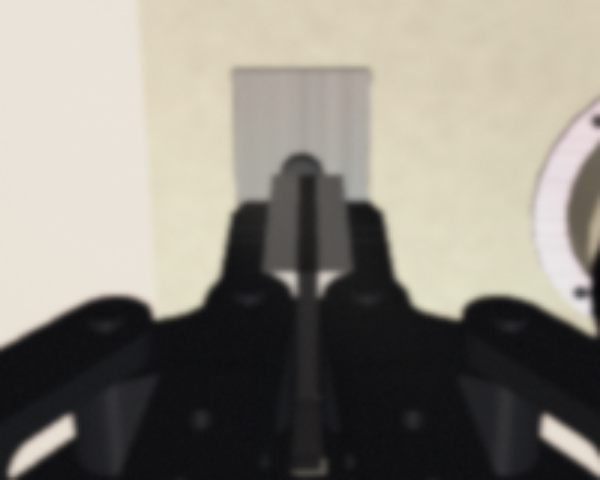

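The toggle was pushed against its stop, with 7.5 N felt. The finger hides it in this crop, so I'll check it in the scene view. Next I go behind the open cover to close it.

>>> step_arm --rows '[[0, [-0.5, 0, 0], 0], [0, [-1, 0, 0], 0], [0, [-1, 0, 0], 0], [0, [-1, 0, 0], 0], [0, [-1, 0, 0], 0]]'

```text
t: 81.62
tcp_pos: [613.6, -84.1, 190.3]
ee_rot: [-0.001, -0.046, 0.999, 0.0]
contact_force: [1.1, -0.8, 1.5]
gripper_width: -0.2
grasp_force: 0.0
```

>>> step_arm --rows '[[0, [-1, 0, 0], 0], [0, [-1, 0, 0], 0], [0, [-1, 0, 0], 0], [0, [0, 0, 0], 0], [0, [0, 0, 0], 0]]'

```text
t: 82.03
tcp_pos: [672.6, -78.0, 189.7]
ee_rot: [-0.001, -0.047, 0.999, 0.001]
contact_force: [0.4, -0.3, 0.4]
gripper_width: -0.1
grasp_force: 0.0
```

>>> step_arm --rows '[[0, [0, 0, 0], 0], [0, [0, 0, 0], 0]]'

```text
t: 82.2
tcp_pos: [671.3, -78.9, 190.9]
ee_rot: [-0.001, -0.046, 0.999, -0.0]
contact_force: [-0.4, -0.2, -1.3]
gripper_width: 0.1
grasp_force: 0.0
```

Run:
```python
from h import *
go(670.7,-78.5,119,95.45)
d2=cap('scene','sc4')
u,v=map(int,proj(d2,[580,-86,95]));print(u,v);b=cv2.imread('pics/sc4.png')[max(v-35,0):v+35,u-40:u+40]
cv2.imwrite('pics/c8.png',cv2.resize(b,(640,560),interpolation=cv2.INTER_CUBIC))
```

```text
t82.20 tcp [671.3 -78.9 190.9] ytool deg 95.3 tilt [-0.001 -0.    -1.   ] q [ 0.39  0.62 -0.47  1.55  0.31  1.05  1.5 ] F [-0.4 -0.2 -1.3] w 0.1 g 0.0
shift/20 [0.024 0.024 3.593]
roll/4 (half-turn ok) -0.025
284 143
```

View pics/c8.png

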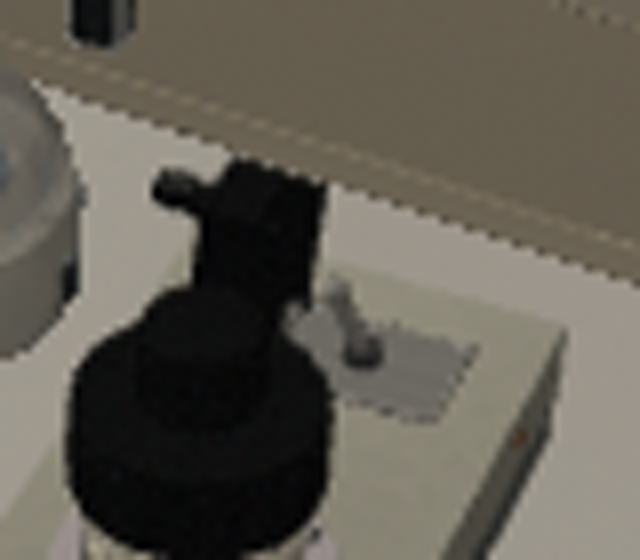

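The toggle now leans away from the front, with its base at (362,350) and tip at (335,290), and the readout lamp glows. The cover stands fully open. I close it from behind.

>>> step_arm --rows '[[0, [0, 0, 0.8], 0], [0, [0, 0, 1], 0], [0, [0, 0, 1], 0], [0, [0, 0, 0.7], 0], [0, [0, 0, 0], 0]]'

```text
t: 82.67
tcp_pos: [669.6, -79.2, 118.3]
ee_rot: [-0.003, -0.046, 0.999, 0.0]
contact_force: [-0.8, 0.3, -0.3]
gripper_width: 0.2
grasp_force: 0.0
```

>>> step_arm --rows '[[0, [0.3, 0, 0], 0], [0, [0.3, 0, 0], 0], [0, [0.3, 0, 0], 0], [0, [0.3, 0, 0], 0], [0, [0.3, 0, 0], 0]]'

```text
t: 83.08
tcp_pos: [641.9, -81.8, 122.9]
ee_rot: [0.001, -0.046, 0.999, -0.0]
contact_force: [-0.6, 0.0, -0.0]
gripper_width: 0.2
grasp_force: 0.1
```

>>> step_arm --rows '[[0, [0.3, 0, 0], 0], [0, [0.3, 0, 0], 0], [0, [0.3, 0, 0], 0], [0, [0.3, 0, 0], 0], [0, [0.3, 0, 0], 0]]'

```text
t: 83.5
tcp_pos: [611.5, -84.5, 121.4]
ee_rot: [-0.0, -0.046, 0.999, -0.0]
contact_force: [0.3, -0.6, -0.0]
gripper_width: -0.2
grasp_force: 0.0
```

```bash
python3 -c "
from h import *
st()
w=cloud(cap('scene'));q=w[(w[...,2]>100)&(w[...,2]<150)&(w[...,0]>530)&(w[...,0]<600)&(w[...,1]>-115)&(w[...,1]<-66)];print(len(q),np.percentile(q,[1,50,99],axis=0).round() if len(q) else '')"
```

```text
t83.50 tcp [611.5 -84.5 121.4] ytool deg 95.3 tilt [-0. -0. -1.] q [ 0.42  0.61 -0.46  1.75  0.34  0.86  1.47] F [ 0.3 -0.6 -0. ] w -0.2 g 0.0
230 [[ 553. -108.  100.]
 [ 575.  -78.  120.]
 [ 599.  -67.  145.]]
```

>>> step_arm --rows '[[0, [0.3, 0, 0], 0], [0, [0.3, 0, 0], 0], [0, [0.25, 0, 0], 0], [0, [0, 0, 0], 0], [0, [0, 0, 0], 0]]'

```text
t: 83.97
tcp_pos: [595.3, -86.0, 121.6]
ee_rot: [0.0, -0.046, 0.999, -0.0]
contact_force: [0.6, -0.1, 1.1]
gripper_width: -0.2
grasp_force: 0.0
```

>>> step_arm --rows '[[0, [0, 0, 0], 0], [0, [0, 0, 0], 0], [0, [-1, 0, -0.3], 0], [0, [-1, 0, -1], 0], [0, [-0.5, 0, -1], 0]]'

```text
t: 84.38
tcp_pos: [646.5, -80.9, 167.4]
ee_rot: [-0.0, -0.047, 0.999, 0.0]
contact_force: [-0.1, 0.6, 1.1]
gripper_width: 0.0
grasp_force: 0.0
```

>>> step_arm --rows '[[0, [0, 0, -1], 0], [0, [0, 0, -1], 0], [0, [0, 0, -1], 0], [0, [0, 0, 0], 0], [0, [0, 0, 0], 0]]'

```text
t: 84.8
tcp_pos: [646.0, -81.2, 228.6]
ee_rot: [0.001, -0.046, 0.999, -0.0]
contact_force: [-0.4, -0.3, -0.9]
gripper_width: -0.1
grasp_force: 0.0
```

Run:
```python
from h import *
st()
d=cap('wrist','w6');w=cloud(d)
q=w[(w[...,2]>98)&(w[...,2]<108)&(w[...,0]>530)&(w[...,0]<605)&(w[...,1]>-115)&(w[...,1]<-66)];A=np.c_[q[:,:2]-[595,-86],np.ones(len(q))]
if len(q)>10: print('cover',len(q),np.linalg.lstsq(A,q[:,2],rcond=None)[0])
d=cap('scene','sc5');w=cloud(d)
q=w[(w[...,2]>168)&(w[...,2]<182)&(np.hypot(w[...,0]-567,w[...,1]-42)<25)];print('cap',len(q),q.mean(0) if len(q) else '')
q=w[(w[...,2]>90)&(w[...,2]<140)&(w[...,0]>530)&(w[...,0]<605)&(w[...,1]>-115)&(w[...,1]<-66)];print(np.percentile(q,[1,50,99],axis=0).round())
u,v=map(int,proj(d,[570,-40,100]));b=cv2.imread('pics/sc5.png')[max(v-50,0):v+50,u-55:u+55]
cv2.imwrite('pics/c9.png',cv2.resize(b,(616,560),interpolation=cv2.INTER_CUBIC))
```

```text
t84.80 tcp [646.  -81.2 228.6] ytool deg 95.3 tilt [ 0.003 -0.    -1.   ] q [ 0.42  0.54 -0.49  1.59  0.28  1.08  1.52] F [-0.4 -0.3 -0.9] w -0.1 g 0.0
cover 2551 [-1.82243194e-03  2.95697103e-03  1.04123664e+02]
cap 161 [566.41568683  46.01285024 174.47788378]
[[ 538. -105.   90.]
 [ 565.  -83.  103.]
 [ 598.  -67.  127.]]
```

View pics/c9.png

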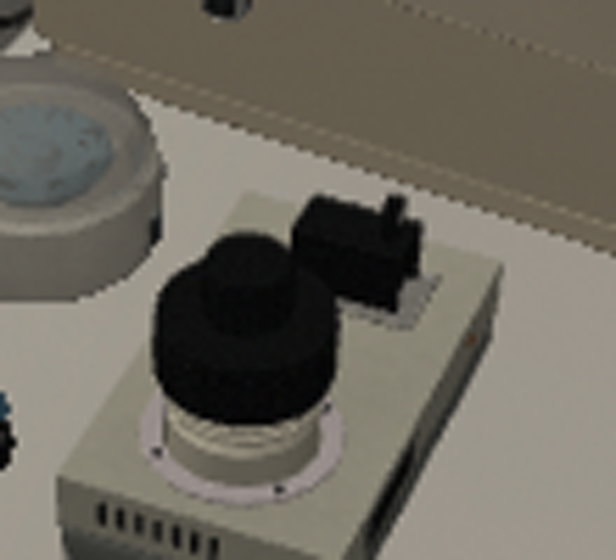

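The cover is flat and shut at (360,250), the cap rests level on the pot at (245,330), and the arm is clear. I hand in.

```bash
python3 -c "
from h import *
print(order.finish_job())"
```

```text
the job is handed in; nothing more can be done
None
```

I handed the job in at about 85 s of robot time: all three loose tubes are in the pot, the cap rests unscrewed over the mouth, the heater toggle is on and the cover is shut. The interface gave no verdict, so this rests on my last camera readings.

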